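# Tip the chip tray and scrape the leftovers into the tub

## Task

Lift the red bar of the tipping tray until the tray is all the way up against its stop, and leave it standing tilted. Then pull the scraper out of its wooden rack, lay it flat on the bench clear of the rack, let go and take it again by its green handle, and with its blade sweep both stuck offcuts down the tilted tray floor over the lip into the tub, without touching the offcuts with the fingers or dropping the scraper. Finally lay the scraper flat on the bench, leaving the tray up, the tub standing in place, and the glue tube and tape measure where they are.

Things in the scene. Friction and masses are not known exactly. Their poses are not given: they have to be found in the camera images.
- stand: grey steel stand of the tipping tray, fixed to the bench, footprint 133 x 130 mm (x -70..+63, y +-70 with the pins), cheeks 90 mm high. Origin on the bench under its middle; x points from the red bar towards the tub (the downhill way), z up.
- tray (a joint): tilt of the aluminium tray on the stand's hinge, rad: 0 = level as found, 0.42 = fully up against the stop (bar end raised, lip down). The hinge is stiff: it stays where it is left; lifting at the bar takes about 10 N. The hinge axis runs along the stand's y through stand point x 55, z 80 mm.
- tray_bar (a point): middle of the red round grip bar (12 mm thick, 100 mm long along the stand's y) at the tray's uphill end. Its axes turn with the tray. In the tray frame (origin on the hinge axis, axes like the stand's when level) it lies at x -155, z +45 mm, so it rises about 59 mm on an arc of radius 161 mm. Two side arms join it at y +-42 mm; the back wall's top edge lies 35 mm downhill of it and 19 mm lower.
- tray_floor (a point): middle of the upper face of the tray floor, tray frame x -42.5, z +4 mm. x along the floor to the lip, z square to the floor; axes turn with the tray. Inside the tray is 152 mm long (back wall inner face at -74.5 mm, open lip at +77.5 mm from here), 106 mm wide, with walls 22 mm high above the floor at the back and both sides.
- tray_lip (a point): middle of the open lip edge, upper face of the floor, tray frame x +35, z +4 mm; axes like tray_floor.
- offcut_a: orange plastic offcut strip with a black line, 24 x 60 x 12 mm (x, y, z), 30 g, on the tray floor. Origin in the middle of its underside. It grips the floor and does not slide by itself when the tray is up.
- offcut_b: blue plastic offcut strip, otherwise like offcut_a.
- tub: loose grey open tub, 90 x 135 x 52 mm (x, y, z), walls 4 mm, 0.45 kg, standing beyond the lip so that the lip overhangs its near wall; with the tray up the underside of the lip is about 13 mm above its rim. Origin in the middle of its underside.
- scraper: scraper, 181 mm long, about 0.13 kg, lying flat, all its underside in one plane on the bench. Origin on the underside, under the middle of the handle; x points from the blade towards the handle's end, z up as it lies. Blade: steel, 80 mm wide (y), 3 mm thick, x -136..-88; neck: dark steel, 16 wide x 16 mm high, x -86..-45 free; handle: x -45..+45. At the start the handle is inside the rack and only neck and blade stick out, so it is drawn out by the neck.
- scraper_handle: the scraper's green handle (part of the scraper, same origin and axes), 90 x 24 x 22 mm.
- scraper_edge (a point): middle of the blade's front edge, on the underside plane, scraper x -136 mm.
- scraper_neck (a point): middle of the neck, scraper x -67, z +8 mm.
- rack: low wooden tunnel fixed to the bench, 115 x 62 x 46 mm (x -45..+70 mm from its origin), channel 34 mm wide and 36 mm high, open at its -x end, through which the scraper comes straight out along the rack's -x. Origin on the bench.
- glue_tube: bystander: loose red glue tube, 43 x 146 x 29 mm, origin in the middle of its underside.
- tape_measure: bystander: loose tape measure, 37 x 84 x 63 mm, origin in the middle of its underside.
Not all that is in view belongs to the job. Several things have the shape of the offcut_a; the one meant has the colours described above.

How it is judged (in metres and radians):
On the way, in this order (a step that is already met when the one before it is completed fails the run):
1. the tray is up against its stop, let go, both offcuts still in it (value of joint tray above 0.37 rad and contact force between the fingers and stand below 0.1 N and x of each of offcut_a, offcut_b in the frame of tray_floor below 0.07 m), for 0.3 s.
2. the scraper lies flat on the bench outside the rack, let go (horizontal distance between scraper_handle and rack above 0.08 m and height (world z) of scraper below 0.01 m and angle between scraper's own z axis and vertical below 0.1 rad and contact force between the fingers and scraper below 0.1 N), for 0.2 s.
3. the scraper, held by its handle, has its edge at the floor of the tilted tray while both offcuts are still there (contact force between the fingers and scraper_handle above 2 N and value of joint tray above 0.36 rad and x of scraper_edge in the frame of tray_floor between -0.08 and 0.07 m and y of scraper_edge in the frame of tray_floor between -0.05 and 0.05 m and z of scraper_edge in the frame of tray_floor below 0.012 m and x of each of offcut_a, offcut_b in the frame of tray_floor below 0.08 m and z of each of offcut_a, offcut_b in the frame of tray_floor above -0.01 m), for 0.1 s.
4. both offcuts are in the tub, the tray still up and the scraper still held by its handle (x of offcut_a in the frame of tub between -0.045 and 0.045 m and y of offcut_a in the frame of tub between -0.0675 and 0.0675 m and z of each of offcut_a, offcut_b in the frame of tub below 0.045 m and x of offcut_b in the frame of tub between -0.045 and 0.045 m and y of offcut_b in the frame of tub between -0.0675 and 0.0675 m and value of joint tray above 0.36 rad and contact force between the fingers and scraper_handle above 2 N), for 0.2 s.
At the end, for the whole second after the job is handed in: Both offcuts lie at rest inside the tub; the tub stands level within 30 mm of where it was; the tray is still up (joint above 0.36 of 0.42 rad); the scraper lies flat, blade side as found, and still on the bench top (x of offcut_a in the frame of tub between -0.045 and 0.045 m and y of offcut_a in the frame of tub between -0.0675 and 0.0675 m and z of each of offcut_a, offcut_b in the frame of tub below 0.045 m and x of offcut_b in the frame of tub between -0.045 and 0.045 m and y of offcut_b in the frame of tub between -0.0675 and 0.0675 m and value of joint tray above 0.36 rad and angle between tub's own z axis and vertical below 0.05 rad and distance of tub from where it was at the start of the episode below 0.03 m and height (world z) of tub below 0.006 m and height (world z) of scraper between -0.01 and 0.01 m and angle between scraper's own z axis and vertical below 0.1 rad and linear speed of each of scraper, offcut_a, offcut_b below 0.02 m/s); the robot touches nothing.
It fails at once if the fingers touch an offcut (contact force between the fingers and offcut_a above 0.3 N or contact force between the fingers and offcut_b above 0.3 N).
It fails at once if the scraper is let go above the bench (dropped, or left leaning) (height (world z) of scraper above 0.05 m and contact force between the fingers and scraper below 0.05 N).
It fails at once if an offcut falls beside the tub ((height (world z) of offcut_a below 0.06 m and not (x of offcut_a in the frame of tub between -0.0585 and 0.0585 m and y of offcut_a in the frame of tub between -0.0675 and 0.0675 m and z of offcut_a in the frame of tub below 0.07 m)) or (height (world z) of offcut_b below 0.06 m and not (x of offcut_b in the frame of tub between -0.0585 and 0.0585 m and y of offcut_b in the frame of tub between -0.0675 and 0.0675 m and z of offcut_b in the frame of tub below 0.07 m))).
It fails at once if the tray is pressed back down while scraping (contact force between scraper and stand above 0.5 N and value of joint tray below 0.33 rad).
It fails at once if the glue tube or the tape measure is moved more than 30 mm (distance of any of glue_tube, tape_measure from where it was at the start of the episode above 0.03 m).
It also fails if it takes over 64 s, if anything falls off the work surface, if the arm or the gripper's body presses on something with over 40 N, if the wrist force passes 120 N, or if a joint passes its speed limit or range.

## Robot

A 6-joint arm with a two-finger parallel gripper is mounted at the origin on a cart in front of the work surface, level with it; the furniture and walls round the work are solid. World frame = base frame: x ahead of the robot, y to its left, z up, the work surface at z = 0. Lengths are in mm, angles in rad, forces in N, time in s.
With the tool pointing down it reaches from about 400 to 925 mm from the base axis. Payload 12.5 kg.
Tool frame: the origin (TCP) lies where the fingers leave the gripper's body, on its centre line; the fingertips stand 78 mm ahead of it and the grasp point (between the pads) lies 59 mm ahead of it (env.tip_extent is the distance from the TCP to the fingertips, in mm); z points along the fingers, y is the direction in which the jaws open and shut (so a half turn about z gives the same grasp; the last joint's range is limited). The gripper opens to 95 mm and grips with 3 to 60 N. Pads are 20 mm wide; open, the fingers measure 119 mm over their backs; the gripper's body (75 mm by 180 mm) begins 59 mm behind the grasp point.
Start: joints at [1.015, 0.491, 1.559, -0, 1.092, -0.106], TCP at [271.724, 562.853, 292.261] pointing down, gripper open.
Joint ranges: [-3.1, 3.1], [-0.84, 2.19], [0.05, 2.79], [-1.13, 4.28], [0.06, 2.93], [-2.69, 2.69]. Speed limits (rad/s): [2.22, 2.22, 2.79, 3.14, 3.14, 3.14].

## Interface

Orientations are given as [roll, pitch, yaw] about the fixed x, y, z axes, in that order (R = Rz(yaw) Ry(pitch) Rx(roll)).
In Python, from cell import env gives the robot as it stands. The module is installed in compiled form; this text tells all that it offers.
- The arm moves only by the tool play_rows, never from a script. Its argument "targets" is a list of rows, each an object with "linear": the shift along the tool's x, y, z in mm, a list of three; "turn": the turn about the tool's z in rad. A call has 1 to 20 rows; each row is the pose to reach, as a shift and turn from the pose commanded when the call began, along the tool's axes at that moment; what a row does not reach only later rows make up. A row lasts 1/8 s, in which the tool goes at most 62.5 mm and 10.7 degrees, less where a joint would pass 70% of its speed; a pose out of reach is approached as far as the arm can. A call with a gripper value outside its range is refused whole. "hand" is the finger opening in mm, from 0 to 95.1, set as the call begins (left out, the last holds). The fingers move at their own pace and stop on an object; the grip force is fixed at half the most. Time passes only in rows, so rows that repeat a pose let the fingers close. It gives the time, the measured TCP pose, the force and the opening at its end, in the units of the state.
- env.state(): the state, without advancing time (a new reading comes with each control period).
- env.read_camera(name): name is "side" or "top"; returns (picture, depth): 420x560x3 uint8, red, green, blue; 420x560 float32, mm along the optical axis (not along the pixel's ray), 0 where there is no reading.
- env.camera_params(name): a dict with "fx", "fy", "cx", "cy" (pixels), "R" (3x3) and "t" (3): a world point X has camera coordinates R X + t. Camera axes: x right, y down, z forward; pixel columns grow to the right and rows downward; lengths in mm; the calibration is good to about 2 mm. A picture is of the moment at which its call begins. camera_params takes no time and is no camera call.
- env.job_done(): hands the job in, once; it reports no verdict.
The state is a dict: "t": time; "joints": joint angles; "qvel": joint speeds; "tau": joint torques, N m; "eef_pos": TCP position; "tcp_rot": TCP orientation; "ft_force": force on the tool from outside, world axes, zero at the start; "moment": the same for the moment, N m; "opening": opening from 0.0 (shut) to 1.0 (fully open).
Only numpy, scipy, OpenCV 4.12 (cv2) and the standard library are available. Lean on these libraries where they do the work, as an engineer would, in place of code of your own. Each camera call takes 0.05 s, during which the arm holds its last target.

## Working session

There is one attempt and no reset: what is moved stays moved. The work goes in short steps, Python scripts to look and compute and a tool call to move; the robot and the scene stay as the last step left them, time stands still between calls to the robot, and variables do not carry over. Pictures are saved under pics/ and viewed, and the job is handed in when it is done.

Besides the shell and the picture viewer there is one more tool, called after ">>>" by a JSON object that holds its "method" and its "body". play_rows: Moves the arm, as the interface text tells. Its arguments: {"type":"object","properties":{"targets":{"type":"array","items":{"type":"object","properties":{"linear":{"type":"array","items":{"type":"number"}},"turn":{"type":"number"}}}},"hand":{"type":"number"}},"required":["targets"]}

```bash
mkdir -p pics; ls
python3 - <<'E'
from cell import env
import cv2,numpy as np
print(env.state())
for n in ("side","top"):
    p,d=env.read_camera(n); cv2.imwrite(f"pics/{n}0.png",cv2.cvtColor(p,cv2.COLOR_RGB2BGR)); np.save(f"{n}0.npy",d); np.save(f"{n}0rgb.npy",p)
    c=env.camera_params(n); print(n,{k:np.round(v,3).tolist() for k,v in c.items()})
print(env.tip_extent)
E
```

```text
pics
{'t': 0.0, 'joints': array([ 1.01538576e+00,  4.91585201e-01,  1.55944342e+00, -1.70903396e-05,
        1.09166786e+00, -1.05602759e-01]), 'qvel': array([-0.00049954, -0.00197745,  0.00083444, -0.00038335, -0.00045232,
       -0.0007624 ]), 'tau': array([-4.36521632e-04, -6.12649441e+01, -2.58176601e+01,  6.92654005e-02,
        4.82831988e-02, -1.28400184e-04]), 'eef_pos': array([271.65107815, 562.71387438, 291.64783711]), 'tcp_rot': array([-3.14049337e+00, -1.01278327e-04,  2.69179268e+00]), 'ft_force': array([-0.0091003 , -0.56352526, -0.2212308 ]), 'moment': array([-0.00094877, -0.02894396,  0.01632287]), 'opening': 1.0015905183448472}
side {'fx': 435.557, 'fy': 435.557, 'cx': 276.957, 'cy': 208.662, 'R': [[0.818, -0.575, -0.018], [-0.237, -0.309, -0.921], [0.524, 0.758, -0.389]], 't': [-440.774, 226.134, 764.62]}
top {'fx': 382.662, 'fy': 382.662, 'cx': 278.145, 'cy': 215.025, 'R': [[0.063, -0.998, 0.001], [-0.976, -0.062, -0.211], [0.21, 0.013, -0.978]], 't': [-31.188, 538.308, 828.001]}
77.60000000000001
```

View pics/side0.png

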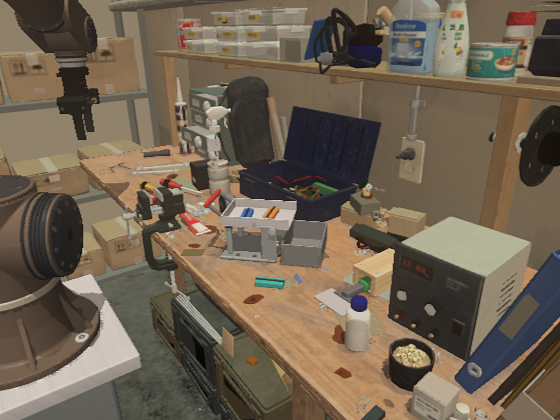

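View pics/top0.png

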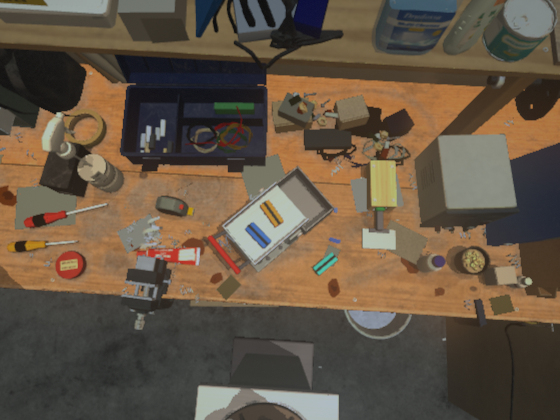

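Top view: red bar at (225,253), blue strip at (258,235), orange at (272,213), tub around (310,195). The scraper blade is at (379,239), the rack at (382,185), glue at (167,256) and tape at (173,206). Next I'll measure these with depth.

```bash
cat > h.py <<'E'
import numpy as np,cv2
from cell import env
def cam(n):
    c=env.camera_params(n); return c
def pts(n,d):
    c=cam(n); v,u=np.indices(d.shape)
    P=np.stack([(u-c['cx'])/c['fx']*d,(v-c['cy'])/c['fy']*d,d],-1).astype(float)
    return (P-np.array(c['t']))@np.array(c['R'])   # R^T (P-t)
def ray(n,u,v,z):
    c=cam(n);R=np.array(c['R']);t=np.array(c['t'])
    o=-R.T@t; d=R.T@np.array([(u-c['cx'])/c['fx'],(v-c['cy'])/c['fy'],1]); return o+d*(z-o[2])/d[2]
def proj(n,X):
    c=cam(n);p=np.array(c['R'])@np.array(X,float)+np.array(c['t']); return c['fx']*p[0]/p[2]+c['cx'],c['fy']*p[1]/p[2]+c['cy']
def shoot(tag):
    o={}
    for n in("side","top"):
        p,d=env.read_camera(n); np.save(f"{n}{tag}.npy",d); np.save(f"{n}{tag}rgb.npy",p); o[n]=(p,d)
    return o
def crop(n,tag,u0,v0,u1,v1,k,name):
    p=np.load(f"{n}{tag}rgb.npy")[v0:v1,u0:u1]
    cv2.imwrite(f"pics/{name}.png",cv2.cvtColor(cv2.resize(p,None,fx=k,fy=k,interpolation=cv2.INTER_CUBIC),cv2.COLOR_RGB2BGR))
E
python3 - <<'E'
from h import *
crop("top",0,140,160,340,310,4,"top0_tray"); crop("top",0,330,140,480,290,4,"top0_rack"); crop("side",0,120,170,420,330,2.6,"side0_z")
E
```

```text
(no output)
```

View pics/top0_tray.png

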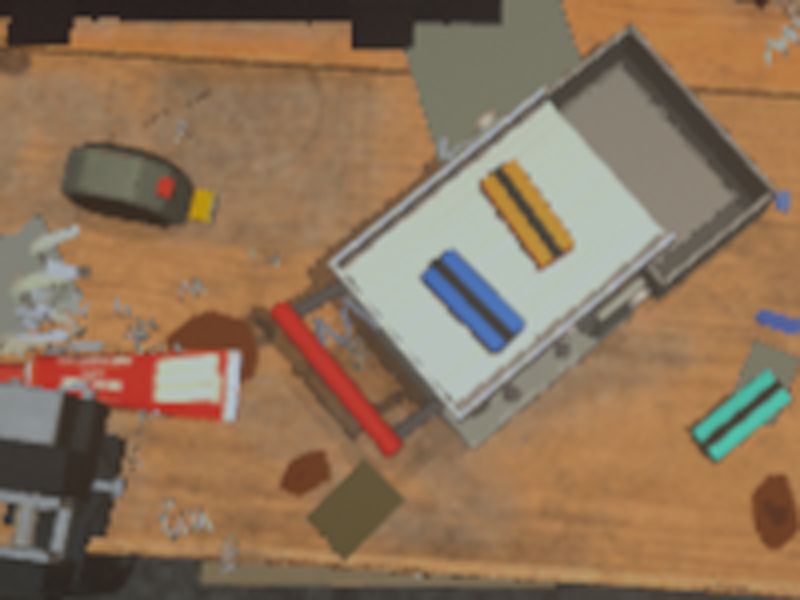

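View pics/top0_rack.png

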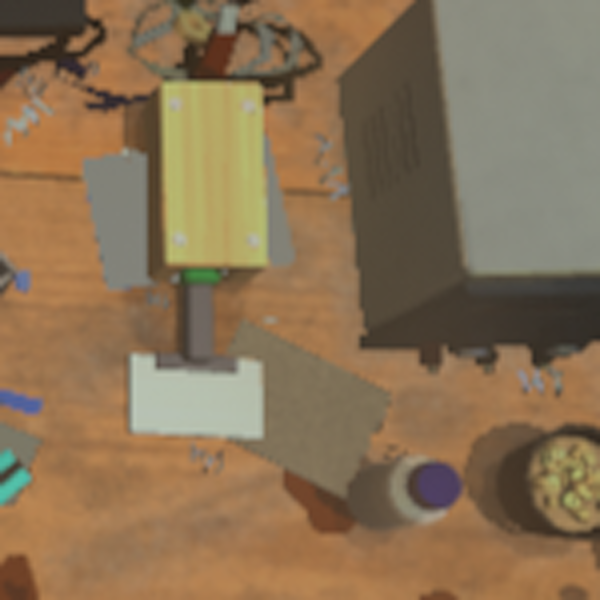

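View pics/side0_z.png

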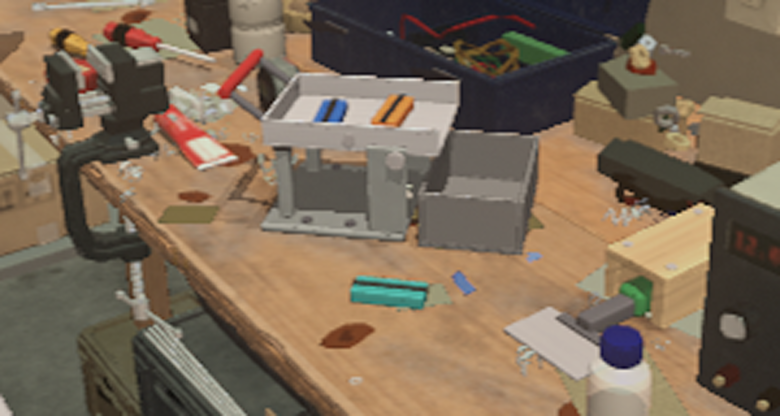

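Run:
```python
from h import *
p=np.load("top0rgb.npy");d=np.load("top0.npy");W=pts("top",d)
h=cv2.cvtColor(p,cv2.COLOR_RGB2HSV)
def m(n,mask,roi):
    M=np.zeros(mask.shape,bool);u0,v0,u1,v1=roi;M[v0:v1,u0:u1]=1
    M&=mask&(d>0)
    X=W[M]; 
    r=cv2.minAreaRect(X[:,:2].astype(np.float32)); print(n,len(X),'med',np.round(np.median(X,0),1),'z',np.round(np.percentile(X[:,2],[5,50,95]),1),'rect',np.round(r[0],1),np.round(r[1],1),round(r[2],1))
    return X
H,S,V=[h[...,i].astype(int) for i in range(3)]
red=((H<8)|(H>172))&(S>150)&(V>90)
m('bar',red,(205,230,245,278))
m('glue',red,(140,240,205,270))
m('blue',(H>100)&(H<125)&(S>120),(240,215,280,255))
m('orange',(H>10)&(H<25)&(S>150)&(W[...,2]>60),(255,190,290,235))
m('handle',(H>50)&(H<80)&(S>120),(370,200,395,215))
m('blade',(W[...,2]<12)&(S<60)&(V>150),(360,225,398,255))
m('racktop',(W[...,2]>38)&(W[...,2]<54)&(S>70),(366,155,400,212))
m('neck',(W[...,2]>10)&(W[...,2]<24),(372,208,388,232))
m('tray floor',(S<40)&(V>180)&(W[...,2]>78)&(W[...,2]<92),(215,180,320,275))
m('tubrim',(W[...,2]>46)&(W[...,2]<58)&(S<70),(255,160,340,240))
m('supply',(W[...,2]>90),(405,130,520,235))
m('supply side',(W[...,2]>15)&(W[...,2]<90),(405,130,520,240))
m('tape',(W[...,2]>10),(150,190,200,222))
print(W[300:312:2,380],W[300:312:2,250])
for z in(0,):
  for q in [(416,226),(362,228),(396,250)]: print(q,ray("top",*q,z))
print('lid',[np.round(W[r,230],0) for r in (70,100,150,160)])
```

```text
bar 252 med [433.7 109.5 128.6] z [125.3 128.6 130.9] rect [444.9 121.2] [130.9  12.2] 45.0
glue 303 med [436.  249.3  14.9] z [ 0.4 14.9 26.1] rect [437.3 260.2] [ 41.8 127. ] 1.4
blue 177 med [484.7  45.1  94.5] z [92.  94.5 96.8] rect [485.6  45.6] [59.  21.9] 48.0
orange 174 med [535.5  18.1  94.4] z [91.9 94.4 96.6] rect [536.2  18.7] [61.1 21.9] 39.0
handle 17 med [ 578.4 -240.4   19.7] z [16.2 19.7 38. ] rect [ 579.4 -241.8] [ 3.4 19.6] 3.6
blade 577 med [ 505.5 -244.6    1.1] z [-1.7  1.1  4. ] rect [ 508.9 -244.9] [49.9 79.2] 1.3
racktop 1169 med [ 634.5 -242.4   44.3] z [41.3 44.3 46.8] rect [ 635.6 -243.1] [115.2  63.2] 2.3
neck 171 med [ 556.8 -243.2   14.4] z [10.9 14.4 20.3] rect [ 554.2 -241.7] [54.  39.8] 0.3
tray floor 2099 med [515.7  29.4  82.4] z [80.  82.4 84.8] rect [508.2  23.4] [117.6 150.6] 43.8
tubrim 222 med [600.6 -70.4  49.7] z [46.7 49.7 52.3] rect [606.8 -39.6] [211.1 115.5] 27.4
supply 7360 med [ 626.6 -399.5  155.7] z [ 97.  155.7 158.5] rect [ 641.  -429.4] [207.5 232.3] 88.6
supply side 2146 med [ 555.  -376.7   61. ] z [20.7 61.  88.4] rect [ 649.1
[... 240 characters left out ...]
50339333]
 [ 348.66224564 -249.66055847   -3.61064744]
 [ 344.08260973 -249.46954887   -2.75059311]
 [ 339.56042621 -248.58293853    0.77802569]] [[ 343.08444124   57.03469225   -2.44413598]
 [ 338.46473422   56.80500761   -4.32926166]
 [ 314.54141408  121.58897592 -937.46625274]
 [ 305.53759222  120.3635767  -930.254943  ]
 [ 296.17188863  120.16691658 -937.84153076]
 [ 286.83439606  119.80482829 -943.08161512]]
(416, 226) [ 545.46282733 -335.46370214    0.        ]
(362, 228) [ 5.32093549e+02 -2.03368093e+02  1.13686838e-13]
(396, 250) [ 483.19095087 -286.41248893    0.        ]
lid [array([885., 142.,  87.]), array([844., 147.,  18.]), array([691., 128.,  58.]), array([662., 125.,  67.])]
```

Run:
```python
from h import *
crop("side",0,10,0,160,150,4,"side0_grip")
d=np.load("side0.npy"); W=pts("side",d)
s=env.state(); print(s['eef_pos'],s['tcp_rot'])
for v in range(60,140,5):
    r=W[v,40:125]; dd=d[v,40:125]; ok=(dd>0)&(dd<1000)
    if ok.any():
        x=r[ok]; print(v,np.where(ok)[0][[0,-1]]+40,np.round(x[0]),np.round(x[-1]))
```

```text
[271.65631597 562.69509558 291.71559421] [-3.14054792e+00 -9.62683991e-05  2.69178128e+00]
```

View pics/side0_grip.png

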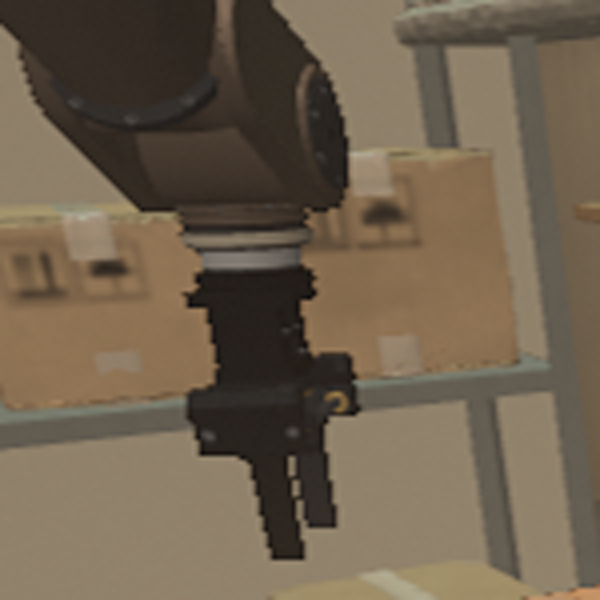

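```bash
cat > line.py <<'E'
from h import *
def redline(tag,z,roi):
    p=np.load(f"top{tag}rgb.npy");h=cv2.cvtColor(p,cv2.COLOR_RGB2HSV)
    H,S,V=[h[...,i].astype(int) for i in range(3)]
    M=(((H<8)|(H>172))&(S>140)&(V>90)).astype(np.uint8);u0,v0,u1,v1=roi
    K=np.zeros_like(M);K[v0:v1,u0:u1]=M[v0:v1,u0:u1]
    n,l,st,_=cv2.connectedComponentsWithStats(K);i=1+np.argmax(st[1:,4])
    v,u=np.where(l==i)
    X=np.array([ray("top",a,b,z)[:2] for a,b in zip(u,v)])
    r=cv2.minAreaRect(X.astype(np.float32)); return r,X
E
python3 - <<'E'
from line import *
r,X=redline(0,127.5,(205,230,245,278)); print(r)
d=np.load("top0.npy");W=pts("top",d)
# wall tops of tray: z ~106
M=(W[...,2]>100)&(W[...,2]<110); M[:,:210]=0;M[:,330:]=0;M[:180]=0;M[290:]=0
P=W[M];print(len(P)); r=cv2.minAreaRect(P[:,:2].astype(np.float32));print('walls',r)
# via pixel corners on z=106 (crop/4+offset)
def c(x,y,z): return ray("top",140+x/4,160+y/4,z)
for nm,x,y,z in [('backL',333,262,106),('backR',455,412,106),('lipL',545,95,106),('lipR',668,238,106),('tubfarL',630,30,52),('tubfarR',772,190,52),('tubnearR',655,288,52),
 ('barL',283,308,125),('barR',390,448,125)]: print(nm,np.round(c(x,y,z),1))
# supply faces
for z0,z1 in((20,60),(60,100),(100,150),(150,160)):
    M=(W[...,2]>z0)&(W[...,2]<z1);M[:,:400]=0;M[:,520:]=0;M[:130]=0;M[240:]=0
    P=W[M]; print(z0,np.round(np.percentile(P[:,1],[95,99,100]),0),np.round(np.percentile(P[:,0],[0,1,5]),0))
S=pts("side",np.load("side0.npy"))
for u,v in [(395,270),(392,290),(400,240),(385,320)]: print(u,v,np.round(S[v,u]))
E
```

```text
((433.8661193847656, 110.06212615966797), (99.23790740966797, 12.144346237182617), 43.83218002319336)
332
walls ((505.7489929199219, 34.49790954589844), (112.48017883300781, 169.23651123046875), 44.220359802246094)
backL [498.  119.7 106. ]
backR [421.3  47.5 106. ]
lipL [599.4  11.  106. ]
lipR [522.8 -61.1 106. ]
tubfarL [659.3 -35.9  52. ]
tubfarR [ 566.4 -123.9   52. ]
tubnearR [504.1 -58.5  52. ]
barL [468.4 140.7 125. ]
barR [399.1  78.3 125. ]
20 [-329. -288. -281.] [516. 518. 524.]
60 [-331. -329. -328.] [512. 515. 525.]
100 [-330. -329. -328.] [540. 542. 543.]
150 [-341. -333. -327.] [541. 546. 555.]
395 270 [ 542. -349.  110.]
392 290 [ 540. -348.   70.]
400 240 [ 772. -174.   25.]
385 320 [ 543. -337.   -2.]
```

```bash
cat > mv.py <<'E'
import numpy as np,json,sys
F='cmd.json'
def load(): return json.load(open(F))
def R(yaw): # roll=pi
    c,s=np.cos(yaw),np.sin(yaw); return np.array([[c,s,0],[s,-c,0],[0,0,-1.]])
def to(x,y,z,yaw):
    c=load(); l=R(c[3]).T@(np.array([x,y,z])-c[:3]); return np.round(l,1).tolist(), round(-( (yaw-c[3]+np.pi)%(2*np.pi)-np.pi),3)
def did(l,turn=0):
    c=load(); p=np.array(c[:3])+R(c[3])@np.array(l,float); c=[*map(float,p),c[3]-turn]; json.dump(c,open(F,'w')); return np.round(c,3)
E
python3 - <<'E'
import json; json.dump([271.724,562.853,292.261,2.6918],open('cmd.json','w'))
from mv import *
print(to(433.9,110.1,240,.763))
E
```

```text
([-342.9, -337.2, 52.3], 1.929)
```

>>> {"method": "play_rows", "body": {"hand": 40, "targets": [{"linear":[-342.9,-337.2,52.3],"turn":1.929},{"linear":[-342.9,-337.2,52.3],"turn":1.929},{"linear":[-342.9,-337.2,52.3],"turn":1.929},{"linear":[-342.9,-337.2,52.3],"turn":1.929},{"linear":[-342.9,-337.2,52.3],"turn":1.929},{"linear":[-342.9,-337.2,52.3],"turn":1.929},{"linear":[-342.9,-337.2,52.3],"turn":1.929},{"linear":[-342.9,-337.2,52.3],"turn":1.929},{"linear":[-342.9,-337.2,52.3],"turn":1.929},{"linear":[-342.9,-337.2,52.3],"turn":1.929},{"linear":[-342.9,-337.2,52.3],"turn":1.929},{"linear":[-342.9,-337.2,52.3],"turn":1.929},{"linear":[-342.9,-337.2,52.3],"turn":1.929}]}}

```text
t: 1.72
eef_pos: [433.9, 110.1, 239.9]
tcp_rot: [-3.141, 0.0, 0.764]
ft_force: [-0.5, -0.5, -0.7]
opening: 0.421
```

Check the alignment in the side camera before descending, then go down 52 mm.

Run:
```python
from mv import *
print(did([-342.9,-337.2,52.3],1.929))
from h import *
shoot(1); crop("side",1,150,120,350,270,4,"side1"); crop("top",1,170,170,370,320,4,"top1")
```

```text
[433.911 110.106 239.961   0.763]
```

View pics/side1.png

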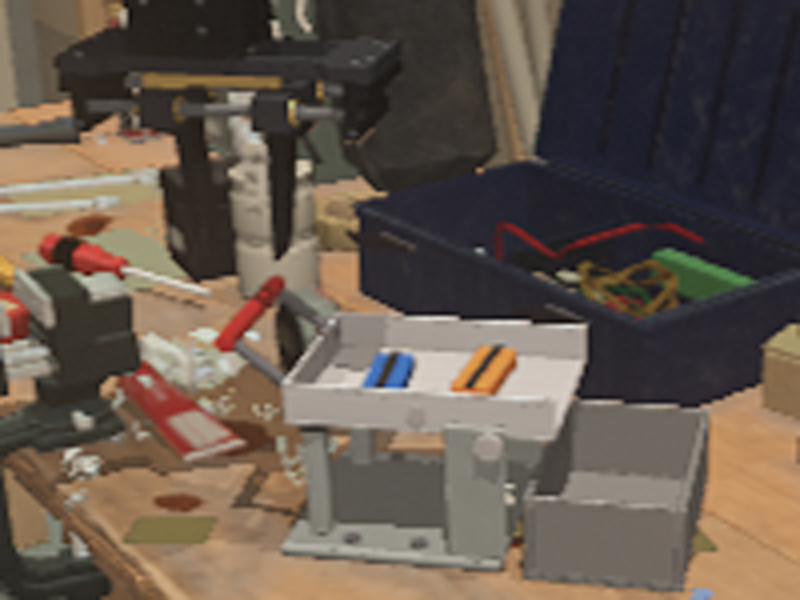

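The fingers at (195..285) straddle the bar, which is centred near (250,310). Descending and closing.

>>> {"method": "play_rows", "body": {"targets": [{"linear":[0,0,26],"turn":0},{"linear":[0,0,52],"turn":0},{"linear":[0,0,52],"turn":0}]}}

```text
t: 2.2
eef_pos: [433.4, 110.1, 186.9]
tcp_rot: [-3.14, 0.002, 0.763]
ft_force: [0.1, -0.4, 0.7]
opening: 0.422
```

>>> {"method": "play_rows", "body": {"hand": 5, "targets": [{"linear":[0,0,0],"turn":0},{"linear":[0,0,0],"turn":0},{"linear":[0,0,0],"turn":0},{"linear":[0,0,0],"turn":0}]}}

```text
t: 2.7
eef_pos: [434.4, 109.8, 188.5]
tcp_rot: [3.14, -0.001, 0.763]
ft_force: [1.7, -5.0, 2.8]
opening: 0.116
```

Run:
```python
from mv import *
print(did([0,0,52]))
# lift rows in tool frame: tool y=+stand x , z down
for k in range(1,13):
    a=.42*k/12; x=-155*np.cos(a)+45*np.sin(a)+155; z=155*np.sin(a)+45*np.cos(a)-45
    print([0,round(x,1),round(-z,1)],end=' ')
from cell import env; print(env.state()['opening']*95.1)
```

```text
[433.911 110.106 187.961   0.763]
[0, np.float64(1.7), np.float64(-5.4)] [0, np.float64(3.5), np.float64(-10.7)] [0, np.float64(5.6), np.float64(-16.0)] [0, np.float64(7.8), np.float64(-21.2)] [0, np.float64(10.2), np.float64(-26.3)] [0, np.float64(12.8), np.float64(-31.3)] [0, np.float64(15.5), np.float64(-36.3)] [0, np.float64(18.5), np.float64(-41.1)] [0, np.float64(21.6), np.float64(-45.8)] [0, np.float64(24.8), np.float64(-50.4)] [0, np.float64(28.2), np.float64(-54.9)] [0, np.float64(31.8), np.float64(-59.3)] 11.010326956989223
```

>>> {"method": "play_rows", "body": {"targets": [{"linear":[0,1.7,-5.4],"turn":0},{"linear":[0,3.5,-10.7],"turn":0},{"linear":[0,5.6,-16],"turn":0},{"linear":[0,7.8,-21.2],"turn":0},{"linear":[0,10.2,-26.3],"turn":0},{"linear":[0,12.8,-31.3],"turn":0},{"linear":[0,15.5,-36.3],"turn":0},{"linear":[0,18.5,-41.1],"turn":0},{"linear":[0,21.6,-45.8],"turn":0},{"linear":[0,24.8,-50.4],"turn":0},{"linear":[0,28.2,-54.9],"turn":0},{"linear":[0,31.8,-59.3],"turn":0},{"linear":[0,32,-60],"turn":0},{"linear":[0,32,-60],"turn":0}]}}

```text
t: 4.45
eef_pos: [455.5, 87.7, 248.1]
tcp_rot: [-3.14, -0.001, 0.762]
ft_force: [0.5, 8.5, -4.9]
opening: 0.116
```

Run:
```python
from mv import *
print(did([0,32,-60]))
from h import *
print(env.state()['ft_force'])
shoot(2); crop("side",2,150,120,350,270,4,"side2")
```

```text
[456.021  86.973 247.961   0.763]
[ 0.54914518  8.4985626  -4.94464023]
```

View pics/side2.png

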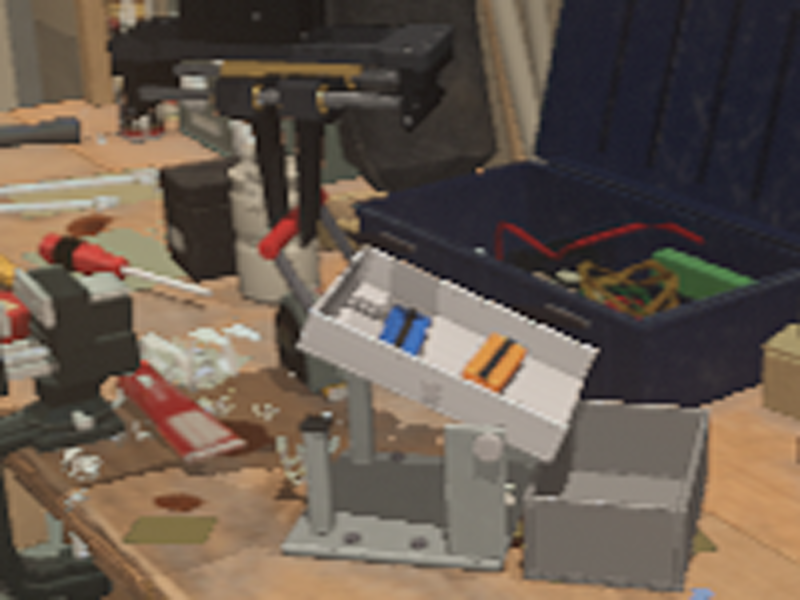

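>>> {"method": "play_rows", "body": {"targets": [{"linear":[0,1,-3],"turn":0},{"linear":[0,1,-3],"turn":0}]}}

```text
t: 4.8
eef_pos: [456.6, 86.6, 250.5]
tcp_rot: [-3.141, -0.0, 0.763]
ft_force: [4.9, 3.2, -16.2]
opening: 0.116
```

>>> {"method": "play_rows", "body": {"hand": 40, "targets": [{"linear":[0,-1,2],"turn":0},{"linear":[0,-1,2],"turn":0},{"linear":[0,-1,2],"turn":0}]}}

```text
t: 5.18
eef_pos: [456.0, 86.9, 249.3]
tcp_rot: [3.141, -0.0, 0.763]
ft_force: [0.0, 0.7, 0.2]
opening: 0.373
```

>>> {"method": "play_rows", "body": {"targets": [{"linear":[0,0,-20],"turn":0},{"linear":[0,0,-60],"turn":0},{"linear":[0,0,-80],"turn":0}]}}

```text
t: 5.55
eef_pos: [456.2, 86.9, 330.9]
tcp_rot: [3.14, -0.002, 0.763]
ft_force: [1.1, -1.7, -0.4]
opening: 0.422
```

Run:
```python
from mv import *
did([0,1,-3]);did([0,-1,2]);print(did([0,0,-80]))
from h import *
def c(x,y,z): return np.round(ray("top",330+x/4,140+y/4,z),1)
print('neck L/R top',c(186,310,16),c(212,310,16),c(186,335,16),c(212,340,16))
print('shoulder',c(157,363,8),c(238,363,8),c(200,355,8),c(200,372,8))
print('blade corners',c(130,353,3),c(263,360,3),c(132,433,3),c(263,440,3))
print('rack front',c(160,265,46),c(267,267,46),'handle',c(184,272,22),c(220,272,22))
p=shoot(3);d=p['top'][1];W=pts('top',d)
for v in range(208,256,3): print(v,np.round(W[v,374:386:2,2]),np.round(W[v,380,0]))
crop("top",3,200,130,400,280,4,"top3")
```

```text
[456.021  86.973 328.961   0.763]
neck L/R top [ 557.1 -234.6   16. ] [ 558.1 -250.3   16. ] [ 541.6 -234.7   16. ] [ 539.5 -250.4   16. ]
shoulder [ 524.9 -219.3    8. ] [ 528.  -268.3    8. ] [ 531.5 -245.3    8. ] [ 521.  -245.4    8. ]
blade corners [ 531. -204.    3.] [ 531.8 -285.     3. ] [ 482. -206.    3.] [ 482.7 -284.9    3. ]
rack front [ 576.4 -211.6   46. ] [ 579.2 -274.5   46. ] handle [ 579.1 -231.7   22. ] [ 580.5 -253.4   22. ]
208 [25. 18. 18. 20. 21. 18.] 580.0
211 [-3.  9. 15. 15. 17. -1.] 574.0
214 [-2. 10. 15. 14. 13. -4.] 567.0
217 [-4.  5. 13. 13. 14. -2.] 560.0
220 [ 1.  7. 15. 15. 14. -3.] 552.0
223 [-3.  5. 13. 10. 13. -2.] 545.0
226 [-0.  5. 15. 13. 14. -4.] 537.0
229 [ 5.  5. 12. 14. 14.  3.] 530.0
232 [5. 6. 7. 3. 4. 3.] 524.0
235 [-0.  2. -0.  1. -0.  2.] 517.0
238 [ 4. -1.  0.  1.  0.  0.] 510.0
241 [ 2.  2.  1. -3.  2.  4.] 503.0
244 [3. 1. 1. 2. 2. 3.] 495.0
247 [ 2.  1. -1.  2.  2.  3.] 488.0
250 [-4. -3. -1. -2. -4. -1.] 481.0
253 [-3. -2. 11.  7. -3. -5.] 473.0
```

View pics/top3.png

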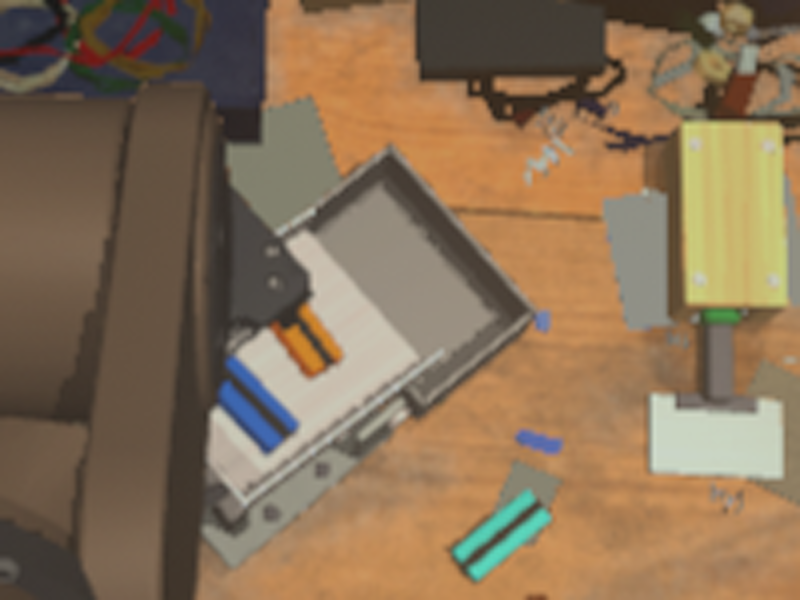

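Run:
```python
from mv import *
print(to(554,-231,240,.03))
```

```text
([-148.9, 297.6, 89.0], 0.733)
```

>>> {"method": "play_rows", "body": {"hand": 46, "targets": [{"linear":[-74,149,20],"turn":0.36},{"linear":[-74,149,20],"turn":0.36},{"linear":[-74,149,20],"turn":0.36},{"linear":[-148.9,297.6,89],"turn":0.733},{"linear":[-148.9,297.6,89],"turn":0.733},{"linear":[-148.9,297.6,89],"turn":0.733},{"linear":[-148.9,297.6,89],"turn":0.733},{"linear":[-148.9,297.6,89],"turn":0.733}]}}

```text
t: 6.65
eef_pos: [553.5, -230.7, 239.0]
tcp_rot: [-3.141, 0.001, 0.029]
ft_force: [0.0, 0.8, 0.7]
opening: 0.479
```

>>> {"method": "play_rows", "body": {"targets": [{"linear":[0,0,60],"turn":0},{"linear":[0,0,120],"turn":0},{"linear":[0,0,135],"turn":0},{"linear":[0,0,135],"turn":0}]}}

```text
t: 7.15
eef_pos: [554.3, -230.5, 105.6]
tcp_rot: [-3.141, 0.0, 0.031]
ft_force: [0.2, -0.1, 0.1]
opening: 0.484
```

Run:
```python
from mv import *
did([-148.9,297.6,89],.733);print(did([0,0,135]))
from h import *
print(env.state()['ft_force'],env.state()['eef_pos'])
shoot(4); crop("side",4,280,200,480,350,4,"side4"); crop("top",4,330,140,480,290,4,"top4")
```

```text
[ 5.54007e+02 -2.31045e+02  1.04961e+02  3.00000e-02]
[ 0.1757542  -0.13442004  0.14679769] [ 554.34735654 -230.46961984  105.57009137]
```

View pics/side4.png

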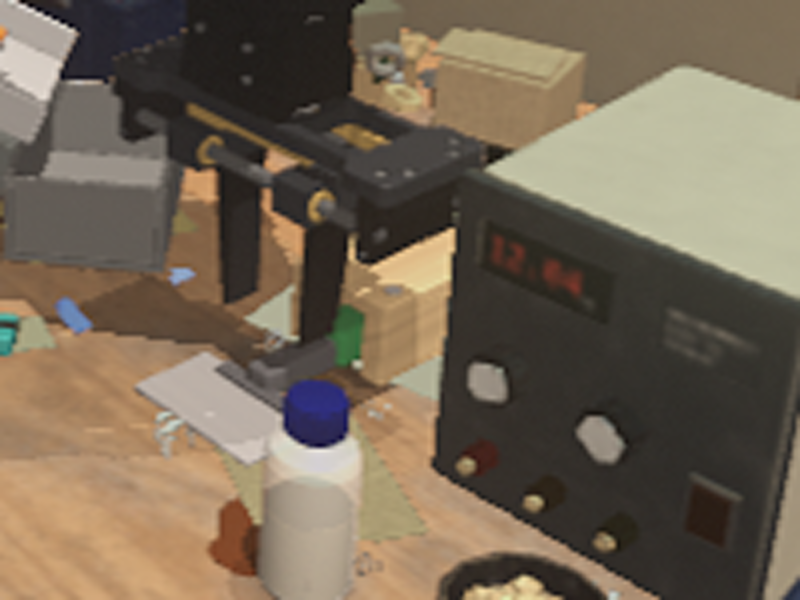

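View pics/top4.png

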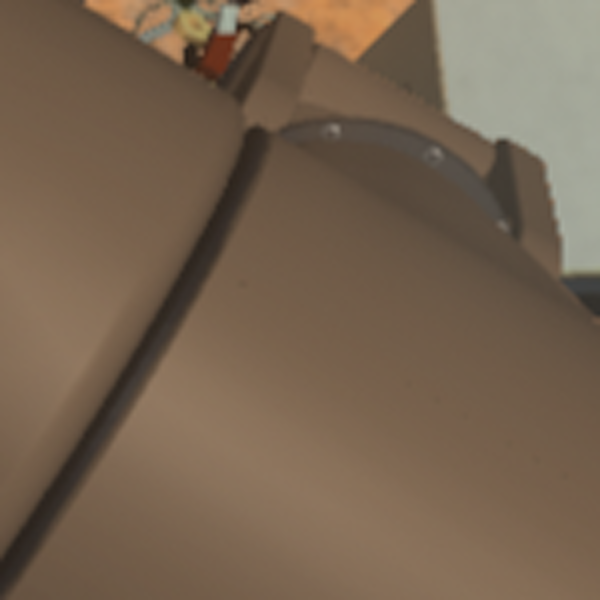

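Run:
```python
from h import *
for X in [(544,-254,27.5),(564,-254,27.5),(544,-266,27.5),(544,-208,27.5),(554,-254,3),(544,-266,3),(540,-250.5,16),(575,-250.5,16),(532,-285,3),(532,-204,3)]:
    u,v=proj("side",X); print(X,round((u-280)*4),round((v-200)*4))
```

```text
(544, -254, 27.5) 296 344
(564, -254, 27.5) 326 331
(544, -266, 27.5) 314 355
(544, -208, 27.5) 232 304
(554, -254, 3) 308 380
(544, -266, 3) 311 398
(540, -250.5, 16) 284 364
(575, -250.5, 16) 335 340
(532, -285, 3) 321 425
(532, -204, 3) 207 349
```

>>> {"method": "play_rows", "body": {"targets": [{"linear":[0,0,15],"turn":0},{"linear":[0,0,25],"turn":0},{"linear":[0,0,26],"turn":0},{"linear":[0,0,26],"turn":0}]}}

```text
t: 7.75
eef_pos: [554.0, -231.1, 78.8]
tcp_rot: [-3.141, 0.0, 0.03]
ft_force: [1.2, -0.8, 0.6]
opening: 0.484
```

>>> {"method": "play_rows", "body": {"targets": [{"linear":[-5,0,0],"turn":0},{"linear":[-12,0,0],"turn":0},{"linear":[-20,0,0],"turn":0},{"linear":[-28,0,0],"turn":0},{"linear":[-36,0,0],"turn":0},{"linear":[-44,0,0],"turn":0},{"linear":[-52,0,0],"turn":0},{"linear":[-52,0,0],"turn":0}]}}

```text
t: 8.75
eef_pos: [501.4, -232.5, 78.8]
tcp_rot: [-3.141, 0.001, 0.029]
ft_force: [-1.0, -0.7, -0.4]
opening: 0.482
```

Run:
```python
from mv import *
did([0,0,26]);print(did([-52,0,0]))
from h import *
print(env.state()['ft_force'],env.state()['eef_pos'])
shoot(5); crop("side",5,280,200,480,350,4,"side5")
```

```text
[ 5.02030e+02 -2.32595e+02  7.89610e+01  3.00000e-02]
[-1.0496551  -0.66760231 -0.35811982] [ 501.35163171 -232.54875973   78.84939932]
```

View pics/side5.png

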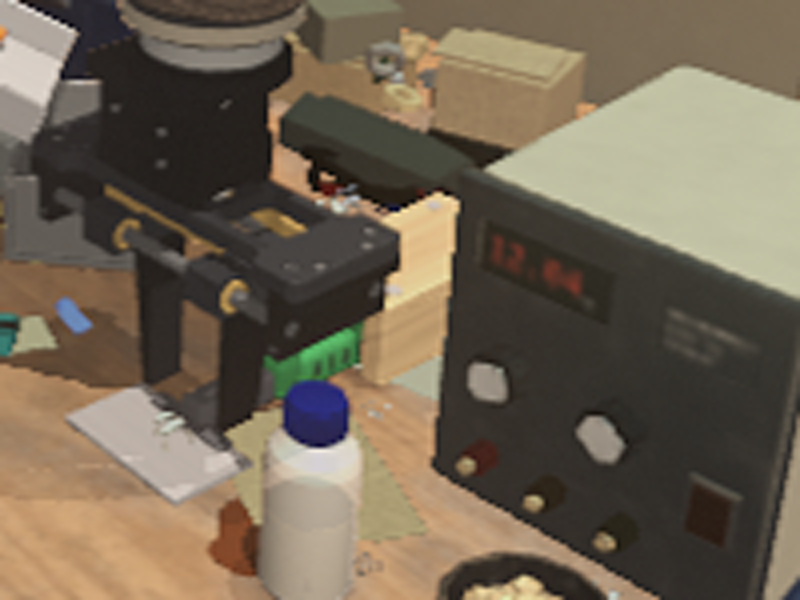

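Run:
```python
from h import *
d=np.load("top0.npy");W=pts("top",d)
M=(W[...,2]>40)&(W[...,2]<140);M[:,:415]=0;M[:,455:]=0;M[:245]=0;M[285:]=0
P=W[M];print(P.min(0),P.max(0)); print(ray("top",433,261,100))
```

```text
[ 432.65626791 -368.7607144    40.08003852] [ 471.5450238  -333.27552262   93.31086188]
[ 450.39682115 -335.44622369  100.        ]
```

>>> {"method": "play_rows", "body": {"targets": [{"linear":[-8,-1,0],"turn":0},{"linear":[-16,-3,0],"turn":0},{"linear":[-24,-3,0],"turn":0},{"linear":[-32,-3.5,0],"turn":0},{"linear":[-40,-4,0],"turn":0},{"linear":[-48,-4,0],"turn":0},{"linear":[-56,-4,0],"turn":0},{"linear":[-64,-4,0],"turn":0},{"linear":[-72,-4,0],"turn":0},{"linear":[-76,-4,0],"turn":0},{"linear":[-76,-4,0],"turn":0}]}}

```text
t: 10.22
eef_pos: [425.7, -230.9, 79.0]
tcp_rot: [-3.141, 0.0, 0.029]
ft_force: [0.2, 0.2, -0.6]
opening: 0.486
```

Run:
```python
from mv import *
print(did([-76,-4,0]))
from h import *
print(env.state()['ft_force'],env.state()['eef_pos'])
shoot(6); crop("side",6,260,200,460,350,4,"side6")
```

```text
[ 4.25945e+02 -2.30861e+02  7.89610e+01  3.00000e-02]
[ 0.21048622  0.21672007 -0.62016849] [ 425.72193766 -230.87745505   78.95117427]
```

View pics/side6.png

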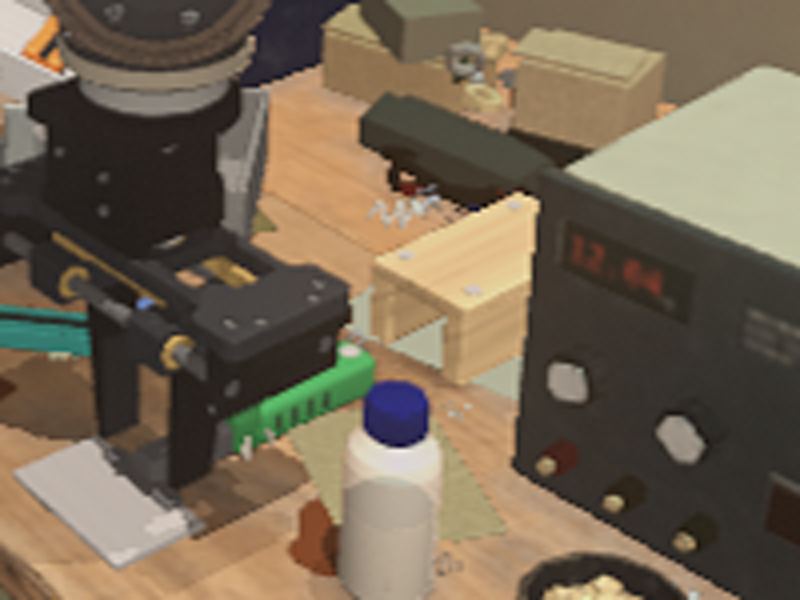

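>>> {"method": "play_rows", "body": {"targets": [{"linear":[5,0,0],"turn":0},{"linear":[5,0,0],"turn":0},{"linear":[5,0,-60],"turn":0},{"linear":[5,0,-120],"turn":0},{"linear":[5,-60,-160],"turn":0},{"linear":[5,-120,-180],"turn":0},{"linear":[5,-180,-180],"turn":0},{"linear":[5,-240,-180],"turn":0},{"linear":[5,-260,-180],"turn":0},{"linear":[5,-260,-180],"turn":0}]}}

```text
t: 11.58
eef_pos: [421.5, 27.3, 257.5]
tcp_rot: [3.133, 0.006, 0.037]
ft_force: [-5.4, -46.4, -16.7]
opening: 0.456
```

Run:
```python
from mv import *
print(did([5,-260,-180]))
from h import *
shoot(7); crop("top",7,330,180,460,310,4,"top7");crop("top",7,200,130,400,280,4,"top7b");crop("side",7,150,120,350,270,4,"side7")
```

```text
[4.23196e+02 2.91730e+01 2.58961e+02 3.00000e-02]
```

View pics/top7.png

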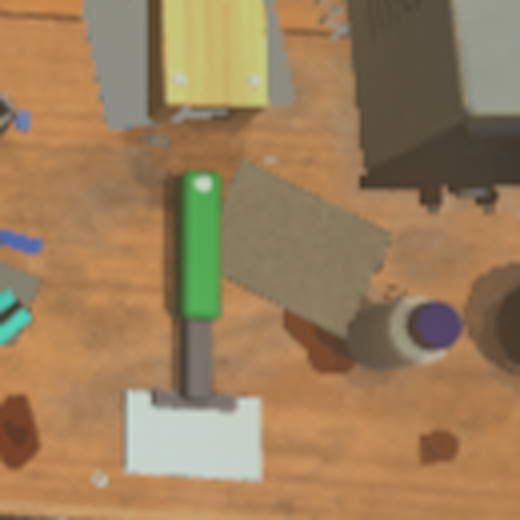

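View pics/top7b.png

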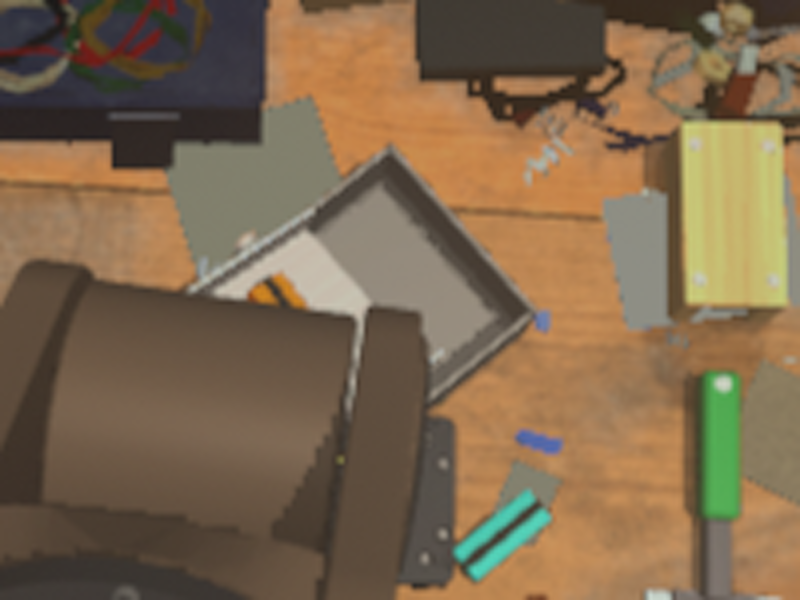

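View pics/side7.png

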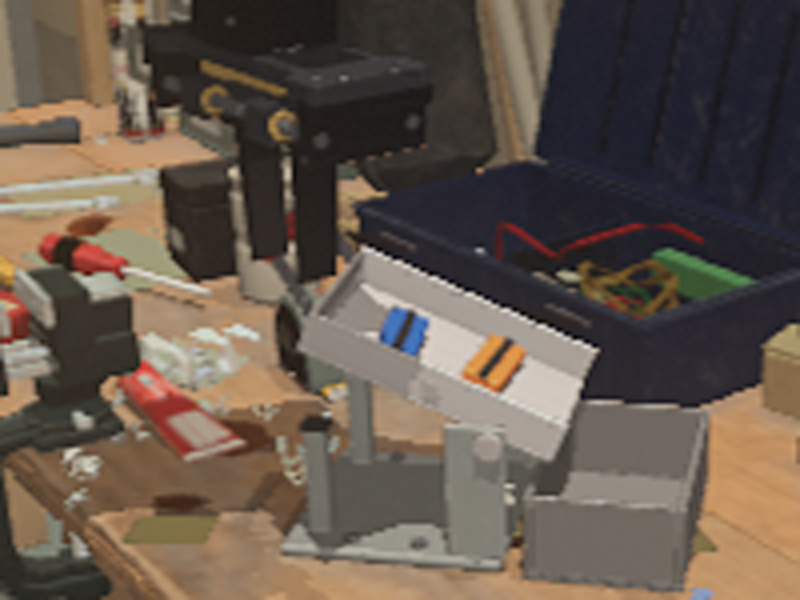

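The fingers are pressing on the raised bar end (46 N sideways), so I'm backing off now.

>>> {"method": "play_rows", "body": {"targets": [{"linear":[0,30,0],"turn":0},{"linear":[0,60,0],"turn":0},{"linear":[0,60,0],"turn":0}]}}

```text
t: 12.05
eef_pos: [425.0, -31.9, 258.9]
tcp_rot: [-3.142, 0.0, 0.028]
ft_force: [-0.2, -0.1, -1.0]
opening: 0.485
```

Run:
```python
from mv import *
print(did([0,60,0]))
from h import *
shoot(8); crop("side",8,150,120,350,270,4,"side8")
p=np.load("top7rgb.npy");d=np.load("top7.npy");W=pts("top",d)
h=cv2.cvtColor(p,cv2.COLOR_RGB2HSV);H,S,V=[h[...,i].astype(int) for i in range(3)]
def rect(M,roi,z):
    K=np.zeros(M.shape,bool);u0,v0,u1,v1=roi;K[v0:v1,u0:u1]=M[v0:v1,u0:u1]
    v,u=np.where(K); X=np.array([ray("top",a,b,z)[:2] for a,b in zip(u,v)],np.float32); r=cv2.minAreaRect(X); return len(u),np.round(r[0],1),np.round(r[1],1),round(r[2],1)
print('handle',rect((H>45)&(H<80)&(S>100),(370,215,390,265),22))
print('blade',rect((S<50)&(V>150),(355,270,400,305),3))
def c(x,y,z): return np.round(ray("top",330+x/4,180+y/4,z),1)
print('handle end L,R',c(184,175,22),c(219,175,22),'front',c(182,315,22),c(219,317,22))
print('neck',c(186,330,16),c(212,330,16), c(186,390,16),c(212,390,16))
print('blade',c(125,390,3),c(262,398,3),c(124,474,3),c(261,480,3))
```

```text
[ 4.24983e+02 -3.08010e+01  2.58961e+02  3.00000e-02]
handle (341, array([ 499.7, -240.6]), array([86.9, 21.5]), 0.3)
blade (630, array([ 385.9, -235. ]), array([91.4, 54.5]), 90.0)
handle end L,R [ 540.3 -232.    22. ] [ 541.6 -253.    22. ] front [ 456.4 -231.6   22. ] [ 456.6 -253.4   22. ]
neck [ 448.3 -235.6   16. ] [ 449.3 -250.9   16. ] [ 413.3 -235.9   16. ] [ 414.3 -251.1   16. ]
blade [ 411.9 -203.     3. ] [ 412.3 -284.2    3. ] [ 363.  -203.3    3. ] [ 364.7 -283.6    3. ]
```

View pics/side8.png

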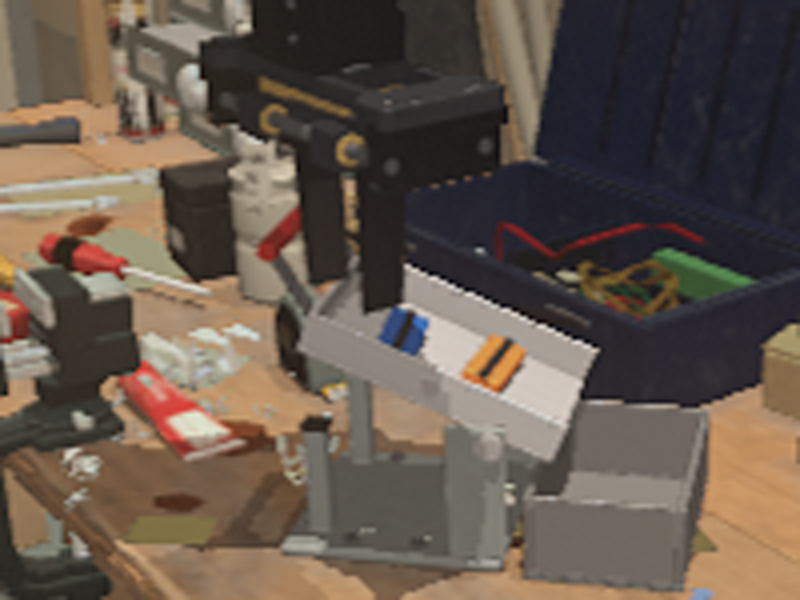

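Run:
```python
from mv import *
print(to(474.5,-228,160,.01))
```

```text
([43.6, 198.6, 99.0], 0.02)
```

>>> {"method": "play_rows", "body": {"hand": 70, "targets": [{"linear":[15,60,0],"turn":0.02},{"linear":[30,120,20],"turn":0.02},{"linear":[43.6,180,60],"turn":0.02},{"linear":[43.6,198.6,99],"turn":0.02},{"linear":[43.6,198.6,99],"turn":0.02},{"linear":[43.6,198.6,150],"turn":0.02},{"linear":[43.6,198.6,175],"turn":0.02},{"linear":[43.6,198.6,180],"turn":0.02},{"linear":[43.6,198.6,180],"turn":0.02}]}}

```text
t: 13.28
eef_pos: [475.1, -227.4, 80.2]
tcp_rot: [3.141, -0.001, 0.011]
ft_force: [-0.7, 0.2, 0.4]
opening: 0.733
```

>>> {"method": "play_rows", "body": {"hand": 15, "targets": [{"linear":[0,0,0],"turn":0},{"linear":[0,0,0],"turn":0},{"linear":[0,0,0],"turn":0},{"linear":[0,0,0],"turn":0},{"linear":[0,0,0],"turn":0},{"linear":[0,0,0],"turn":0}]}}

```text
t: 14.02
eef_pos: [474.5, -228.1, 78.9]
tcp_rot: [3.142, -0.0, 0.01]
ft_force: [-0.5, -2.1, 2.5]
opening: 0.252
```

Run:
```python
from mv import *
print(did([43.6,198.6,180],.02))
from h import *
s=env.state();print(s['ft_force'],s['eef_pos'],s['opening']*95.1,s['tcp_rot'])
shoot(9); crop("side",9,260,200,460,350,4,"side9")
```

```text
[ 4.74481e+02 -2.28013e+02  7.89610e+01  1.00000e-02]
[-0.49983707 -2.14032623  2.48405094] [ 474.46452321 -228.05212504   78.94658831] 23.98337108364699 [ 3.14158550e+00 -5.71288146e-06  9.96169674e-03]
```

View pics/side9.png

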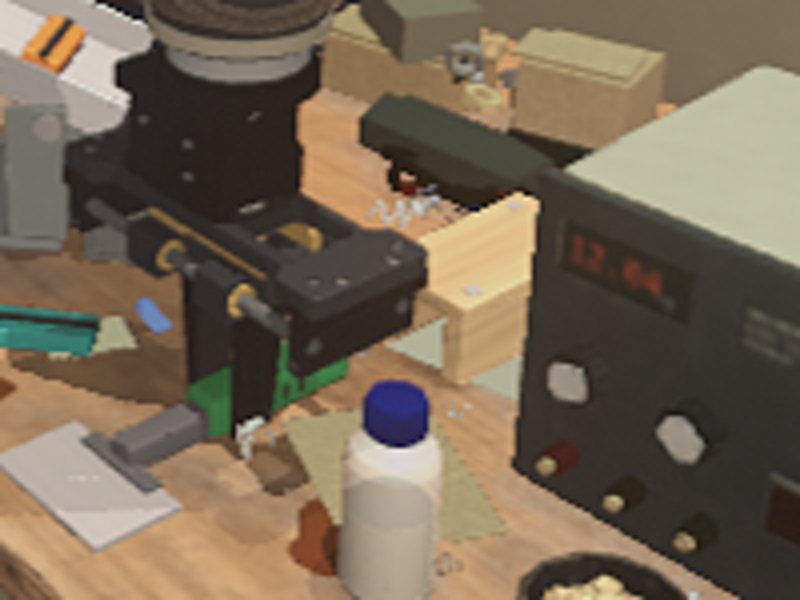

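Run:
```python
from h import *
for x,y in [(-1,467),(76,423),(182,506),(98,549)]: print(np.round(ray("side",260+x/4,200+y/4,3),1))
```

```text
[ 360.8 -198.2    3. ]
[ 409.  -191.6    3. ]
[ 411.  -270.2    3. ]
[ 364.  -271.4    3. ]
```

>>> {"method": "play_rows", "body": {"targets": [{"linear":[0,0,-5],"turn":0},{"linear":[0,0,-15],"turn":0},{"linear":[0,0,-30],"turn":0},{"linear":[0,0,-30],"turn":0}]}}

```text
t: 14.62
eef_pos: [474.9, -228.2, 110.4]
tcp_rot: [3.14, -0.002, 0.01]
ft_force: [0.1, 0.1, -1.4]
opening: 0.248
```

Run:
```python
from mv import *
print(did([0,0,-30]))
from h import *
s=env.state();print(s['ft_force'],s['eef_pos'],s['opening']*95.1)
shoot(10); crop("side",10,240,200,440,350,4,"side10"); crop("top",10,330,180,460,310,4,"top10")
W=pts("side",np.load("side10.npy"))
np.save("W10.npy",W)
```

```text
[ 4.74481e+02 -2.28013e+02  1.08961e+02  1.00000e-02]
[ 0.05515269  0.07102552 -1.44531198] [ 474.88392075 -228.20814272  110.3830647 ] 23.583317440641075
```

View pics/side10.png

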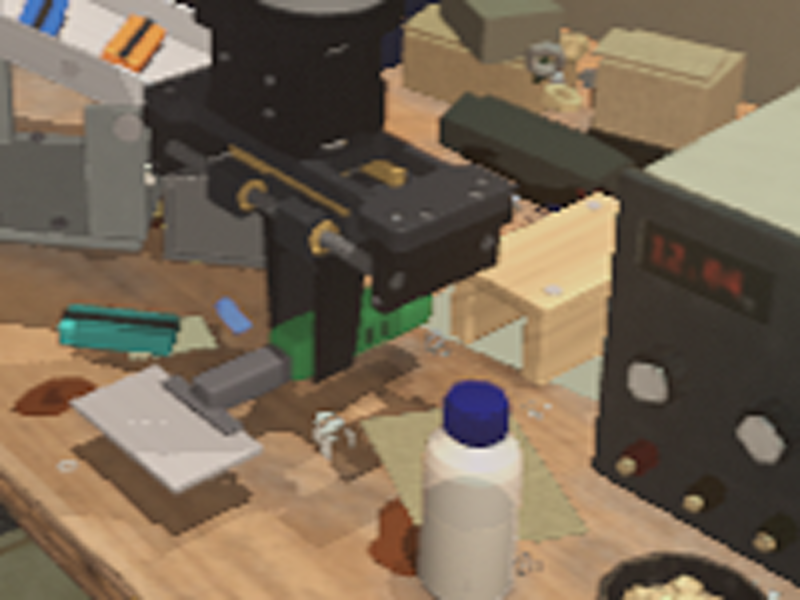

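View pics/top10.png

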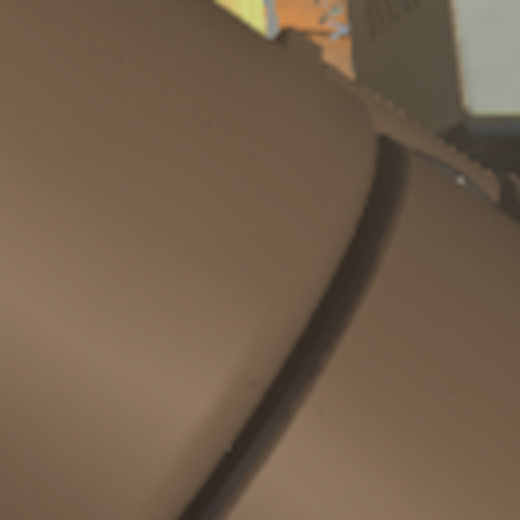

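```bash
cat > blade.py <<'E'
from h import *
def plane(tag,poly,u0,v0,k=4,er=5):
    W=pts("side",np.load(f"side{tag}.npy")); M=np.zeros(W.shape[:2],np.uint8)
    P=(np.array(poly)/k+[u0,v0]); cv2.fillPoly(M,[np.round(P).astype(np.int32)],1); M=cv2.erode(M,np.ones((3,3)))
    X=W[M>0]; A=np.c_[X[:,:2]-X[:,:2].mean(0),np.ones(len(X))]
    c,*_=np.linalg.lstsq(A,X[:,2],rcond=None); r=X[:,2]-A@c; print(len(X),'slopes dz/dx,dz/dy',c[:2],'mean',X.mean(0),'rms',r.std())
    return c,X.mean(0)
E
python3 - <<'E'
from blade import *
poly=[(74,405),(158,368),(260,450),(178,489)]
c,m=plane(10,poly,240,200)
for x,y in poly:
    # intersect ray with fitted plane
    z=m[2]
    for _ in range(5):
        q=ray("side",240+x/4,200+y/4,z); z=m[2]+c[0]*(q[0]-m[0])+c[1]*(q[1]-m[1])
    print(np.round(q,1), np.round(ray("side",240+x/4,200+y/4,33),1))
c,m=plane(9,[(-1,467),(76,423),(182,506),(98,549)],260,200)
E
```

```text
578 slopes dz/dx,dz/dy [-0.64975974 -0.3251014 ] mean [ 383.97028705 -235.82649092   36.99945141] rms 11.052309581109464
[ 352.  -210.5   47.6] [ 363.  -192.6   33. ]
[498.2 -65.8 -68.9] [ 411.1 -191.1   33. ]
[ 414.1 -264.6   28.4] [ 410.2 -269.5   33. ]
[ 299.6 -362.2  119.9] [ 365.3 -270.1   33. ]
590 slopes dz/dx,dz/dy [-0.69404573 -0.38382199] mean [ 382.8517923  -239.65635213    7.73787604] rms 11.959195498799183
```

```bash
cat > bl2.py <<'E'
from h import *
def rob(tag,poly,u0,v0,z,k=4):
    W=pts("side",np.load(f"side{tag}.npy")); M=np.zeros(W.shape[:2],np.uint8)
    P=(np.array(poly)/k+[u0,v0]); cv2.fillPoly(M,[np.round(P).astype(np.int32)],1); M=cv2.erode(M,np.ones((3,3)))
    X=W[M>0]; X=X[abs(X[:,2]-z)<8]
    for _ in range(4):
        m=X.mean(0);A=np.c_[X[:,:2]-m[:2],np.ones(len(X))];c,*_=np.linalg.lstsq(A,X[:,2],rcond=None);r=X[:,2]-A@c;X=X[abs(r)<max(2*r.std(),1)]
    print(len(X),c.round(3),m.round(1),r.std().round(2))
E
python3 - <<'E'
from bl2 import *
rob(9,[(-1,467),(76,423),(182,506),(98,549)],260,200,3)
rob(10,[(74,405),(158,368),(260,450),(178,489)],240,200,34)
from mv import *
print(to(554.1,-15.7,300,-.815))
E
```

```text
500 [0.000e+00 1.000e-03 3.341e+00] [ 384.9 -235.7    3.3] 0.7
483 [5.0000e-03 2.0000e-03 3.4419e+01] [ 384.6 -233.6   34.4] 0.66
([81.7, -211.5, -191.0], 0.825)
```

>>> {"method": "play_rows", "body": {"targets": [{"linear":[0,0,-40],"turn":0},{"linear":[0,0,-90],"turn":0},{"linear":[0,0,-140],"turn":0},{"linear":[10,-30,-180],"turn":0.1},{"linear":[25,-60,-191],"turn":0.22},{"linear":[40,-100,-191],"turn":0.36},{"linear":[55,-140,-191],"turn":0.5},{"linear":[68,-170,-191],"turn":0.64},{"linear":[76,-195,-191],"turn":0.76},{"linear":[81.7,-211.5,-191],"turn":0.825},{"linear":[81.7,-211.5,-191],"turn":0.825},{"linear":[81.7,-211.5,-191],"turn":0.825}]}}

```text
t: 16.23
eef_pos: [553.9, -16.2, 299.6]
tcp_rot: [3.141, 0.0, -0.814]
ft_force: [0.4, -0.8, -1.6]
opening: 0.249
```

Run:
```python
from mv import *
print(did([81.7,-211.5,-191],.825))
from h import *
s=env.state();print(s['ft_force'],s['eef_pos'],s['opening']*95.1,s['tcp_rot'])
shoot(11); crop("side",11,150,90,350,240,4,"side11"); crop("top",11,170,130,370,280,4,"top11")
```

```text
[554.105 -15.723 299.961  -0.815]
[ 0.43244844 -0.78985448 -1.605006  ] [553.86388362 -16.19891918 299.64339214] 23.63343407913954 [ 3.14116166e+00  4.19171598e-04 -8.13794180e-01]
```

View pics/side11.png

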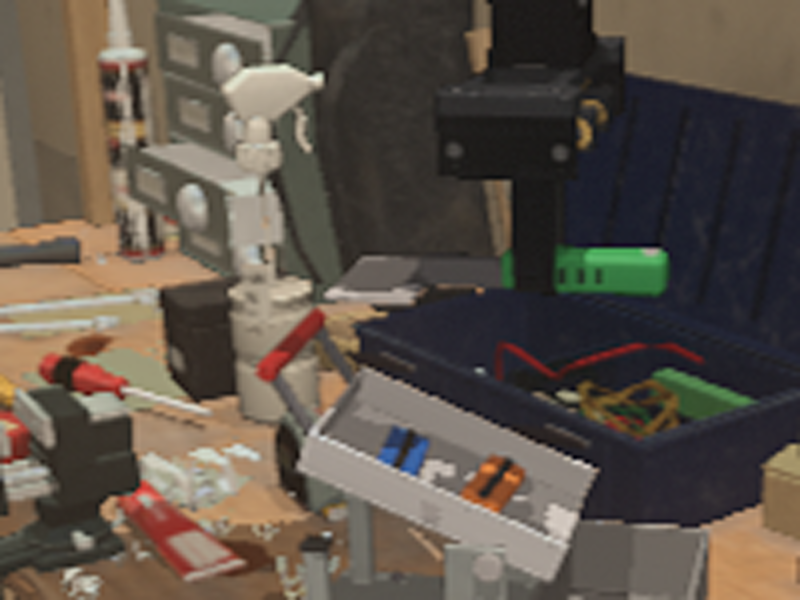

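View pics/top11.png

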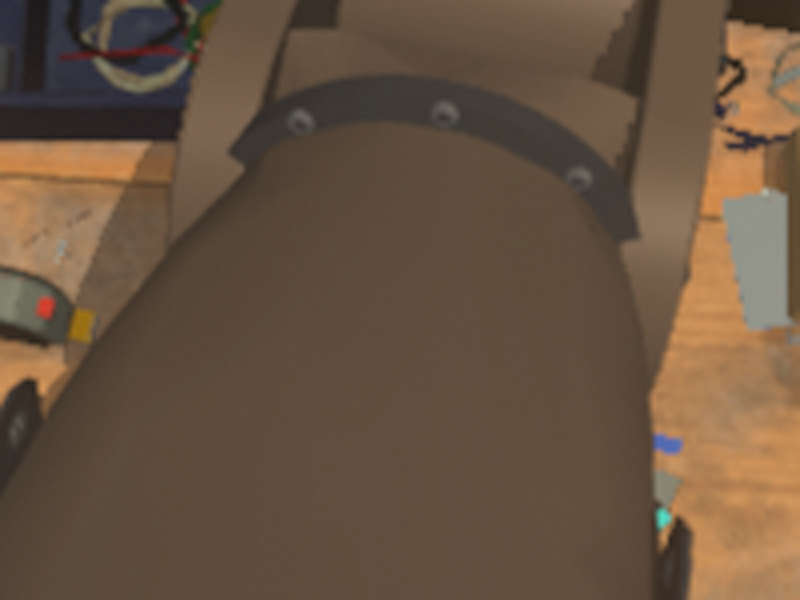

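```bash
cat > tray.py <<'E'
import numpy as np
hin=np.array([541.0,-2.0,80]);ya=-.808;ex=np.array([np.cos(ya),np.sin(ya),0]);ey=np.array([-ex[1],ex[0],0]);ez=np.array([0,0,1.])
def T(x,y,z,a=.42): return hin+ex*(x*np.cos(a)+z*np.sin(a))+ey*y+ez*(-x*np.sin(a)+z*np.cos(a))
def fl(p,y,h): return T(p-42.5,y,4+h)
def inv(P,a=.42):
    d=np.array(P)-hin; X=d@ex;Z=d[2]; return np.array([X*np.cos(a)-Z*np.sin(a)+42.5,d@ey,X*np.sin(a)+Z*np.cos(a)-4])
E
python3 - <<'E'
from h import *; from tray import *
for n,P in dict(barL=T(-155,50,45),barR=T(-155,-50,45),bR_in=fl(-74.5,-53,22),bL_in=fl(-74.5,53,22),lipR=fl(77.5,-53,22),lipL=fl(77.5,53,22),lipRf=fl(77.5,-53,0),blue=fl(-30.2,-7.5,12),orange=fl(24.3,10.5,12)).items():
    u,v=proj("side",P);print(n,P.round(0),round((u-150)*4),round((v-90)*4))
# measured offcut tops: side-camera color masks onto plane of offcut tops
p=np.load("side8rgb.npy");h=cv2.cvtColor(p,cv2.COLOR_RGB2HSV);H,S,V=[h[...,i].astype(int) for i in range(3)]
d=np.load("side8.npy");W=pts("side",d)
for n,M in dict(blue=(H>100)&(H<125)&(S>120),orange=(H>8)&(H<25)&(S>150)).items():
    K=np.zeros(M.shape,bool);K[190:222,240:285]=M[190:222,240:285]
    Q=np.array([inv(x) for x in W[K]]);Q=Q[abs(Q[:,2]-9)<9]; print(n,len(Q),np.percentile(Q,[5,50,95],axis=0).round(1))
E
```

```text
barL [492. 122. 184.] 322 311
barR [420.  53. 184.] 269 366
bR_in [436.  31. 151.] 318 427
bL_in [513. 104. 151.] 369 364
lipR [532. -69.  89.] 568 546
lipL [609.   4.  89.] 596 472
lipRf [526. -63.  69.] 552 577
blue [494.  36. 124.] 405 446
orange [542.  13. 102.] 496 474
blue 61 [[-40.3 -29.3   8.5]
 [-28.9  -7.   10. ]
 [-20.1  13.5  11. ]]
orange 98 [[ 14.1 -23.    6. ]
 [ 26.6  -1.4  11. ]
 [ 35.   30.3  12.3]]
```

>>> {"method": "play_rows", "body": {"targets": [{"linear":[0,0,30],"turn":0},{"linear":[0,0,55],"turn":0},{"linear":[0,0,70],"turn":0},{"linear":[0,0,70],"turn":0},{"linear":[0,0,70],"turn":0}]}}

```text
t: 16.95
eef_pos: [554.4, -15.9, 230.7]
tcp_rot: [-3.141, -0.001, -0.815]
ft_force: [-0.1, -0.6, -2.0]
opening: 0.252
```

Run:
```python
from mv import *
print(did([0,0,70]))
from h import *; from tray import *
s=env.state();print(s['ft_force'],s['eef_pos'],s['opening']*95.1,s['tcp_rot'])
shoot(12); crop("side",12,180,110,330,222,5,"side12")
y=s['tcp_rot'][2]; sx=np.array([np.cos(y),np.sin(y),0]); e=s['eef_pos']-sx*111-[0,0,79]; print('edge floor frame',inv(e).round(1))
```

```text
[554.105 -15.723 229.961  -0.815]
[-0.09931012 -0.55195428 -2.03873131] [554.43387562 -15.94048379 230.71650735] 24.004237442045454 [-3.14081781e+00 -8.71709697e-04 -8.15286751e-01]
edge floor frame [-70.4   0.9  24.1]
```

View pics/side12.png

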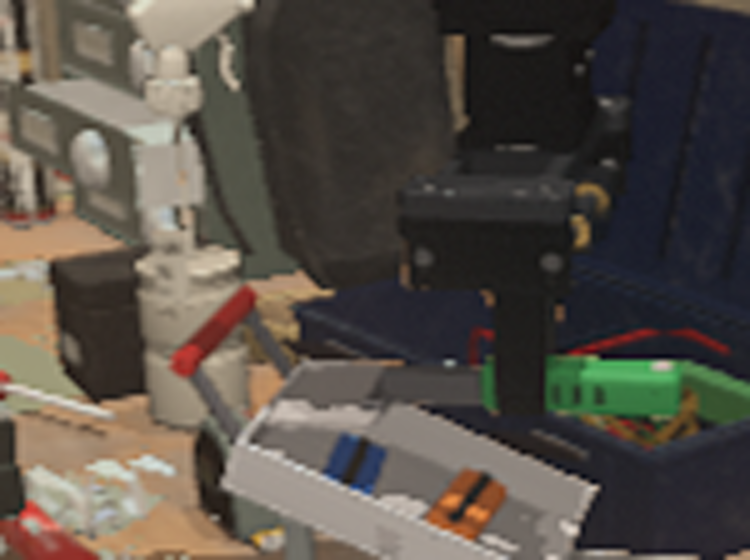

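>>> {"method": "play_rows", "body": {"targets": [{"linear":[0,1,6],"turn":0},{"linear":[0,1,12],"turn":0},{"linear":[0,1,17],"turn":0},{"linear":[0,1,17],"turn":0},{"linear":[0,1,17],"turn":0}]}}

```text
t: 17.68
eef_pos: [553.4, -16.4, 213.0]
tcp_rot: [-3.141, 0.0, -0.815]
ft_force: [0.1, 0.0, -1.5]
opening: 0.25
```

Run:
```python
from mv import *
print(did([0,1,17]))
from h import *; from tray import *
s=env.state();print(s['ft_force'],s['eef_pos'],s['opening']*95.1,s['tcp_rot'])
shoot(13); crop("side",13,180,130,330,242,5,"side13")
y=s['tcp_rot'][2]; sx=np.array([np.cos(y),np.sin(y),0]); e=s['eef_pos']-sx*111-[0,0,79]; print('edge floor frame',inv(e).round(1))
# corners of blade projected
sy=np.array([-sx[1],sx[0],0])
for w in(-40,40):
  for l in(0,48):
    u,v=proj("side",e+sx*l+sy*w+[0,0,3]);print(w,l,round((u-180)*5),round((v-130)*5))
```

```text
[553.377 -16.409 212.961  -0.815]
[ 0.12021974  0.03887372 -1.48096786] [553.44238992 -16.39685744 212.95968719] 23.79437774058053 [-3.1414711e+00  6.1060345e-06 -8.1522539e-01]
edge floor frame [-63.5  -0.2   7.8]
-40 0 266 354
-40 48 370 360
40 0 315 292
40 48 412 298
```

View pics/side13.png

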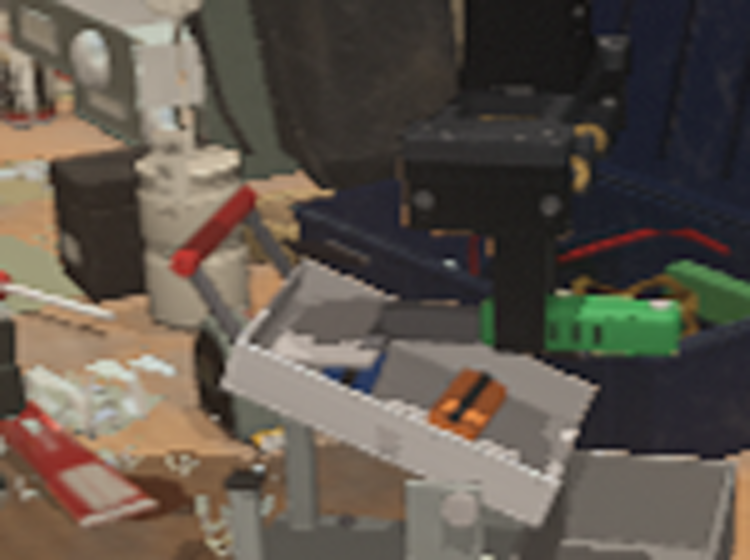

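>>> {"method": "play_rows", "body": {"targets": [{"linear":[0,0,2.5],"turn":0},{"linear":[0,0,2.5],"turn":0},{"linear":[3.7,0,4.1],"turn":0},{"linear":[7.3,0,5.8],"turn":0},{"linear":[11,0,7.4],"turn":0},{"linear":[14.6,0,9],"turn":0},{"linear":[18.3,0,10.7],"turn":0},{"linear":[21.9,0,12.3],"turn":0},{"linear":[25.6,0,13.9],"turn":0},{"linear":[29.2,0,15.6],"turn":0},{"linear":[32.9,0,17.2],"turn":0},{"linear":[36.5,0,18.8],"turn":0},{"linear":[36.5,0,18.8],"turn":0}]}}

```text
t: 19.4
eef_pos: [578.7, -43.2, 194.1]
tcp_rot: [-3.141, -0.0, -0.815]
ft_force: [1.4, -0.7, 1.3]
opening: 0.253
```

Run:
```python
from mv import *
print(did([36.5,0,18.8]))
from h import *; from tray import *
s=env.state();print(s['ft_force'],s['eef_pos'],s['opening']*95.1,s['tcp_rot'])
shoot(14); crop("side",14,180,130,330,242,5,"side14")
y=s['tcp_rot'][2]; sx=np.array([np.cos(y),np.sin(y),0]); e=s['eef_pos']-sx*111-[0,0,79]; print('edge floor frame',inv(e).round(1))
```

```text
[578.406 -42.976 194.161  -0.815]
[ 1.43205506 -0.70796857  1.29268011] [578.68225526 -43.24237138 194.08071749] 24.103313119060914 [-3.14134468e+00 -4.26690939e-04 -8.15341988e-01]
edge floor frame [-22.2  -0.4   5.5]
```

View pics/side14.png

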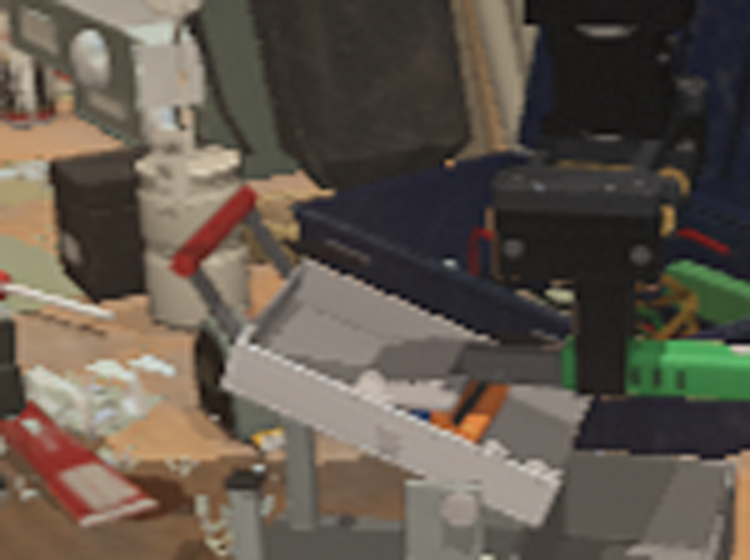

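The floor uphill of the blade is clear, and blue shows at (425,410) being pushed against orange. The force is small, so I'm continuing.

>>> {"method": "play_rows", "body": {"targets": [{"linear":[3.7,0,1.6],"turn":0},{"linear":[7.3,0,3.3],"turn":0},{"linear":[11,0,4.9],"turn":0},{"linear":[14.6,0,6.5],"turn":0},{"linear":[18.3,0,8.2],"turn":0},{"linear":[21.9,0,9.8],"turn":0},{"linear":[25.6,0,11.4],"turn":0},{"linear":[29.2,0,13.1],"turn":0},{"linear":[32.9,0,14.7],"turn":0},{"linear":[36.5,0,16.3],"turn":0},{"linear":[40.2,0,17.9],"turn":0},{"linear":[43.8,0,19.6],"turn":0}]}}

```text
t: 21.0
eef_pos: [608.6, -75.0, 174.4]
tcp_rot: [-3.141, -0.0, -0.815]
ft_force: [-1.0, 0.5, 2.8]
opening: 0.25
```

Run:
```python
from mv import *
print(did([43.8,0,19.6]))
from h import *; from tray import *
s=env.state();print(s['ft_force'],s['eef_pos'],s['opening']*95.1,s['tcp_rot'])
shoot(15); crop("side",15,200,130,350,242,5,"side15")
y=s['tcp_rot'][2]; sx=np.array([np.cos(y),np.sin(y),0]); e=s['eef_pos']-sx*111-[0,0,79]; print('edge floor frame',inv(e).round(1))
```

```text
[608.44  -74.856 174.561  -0.815]
[-1.04617742  0.52778372  2.75454124] [608.62014316 -75.02676245 174.43483863] 23.73309820000809 [-3.14148098e+00 -2.00878141e-05 -8.15171167e-01]
edge floor frame [25.7 -0.8  5.4]
```

View pics/side15.png

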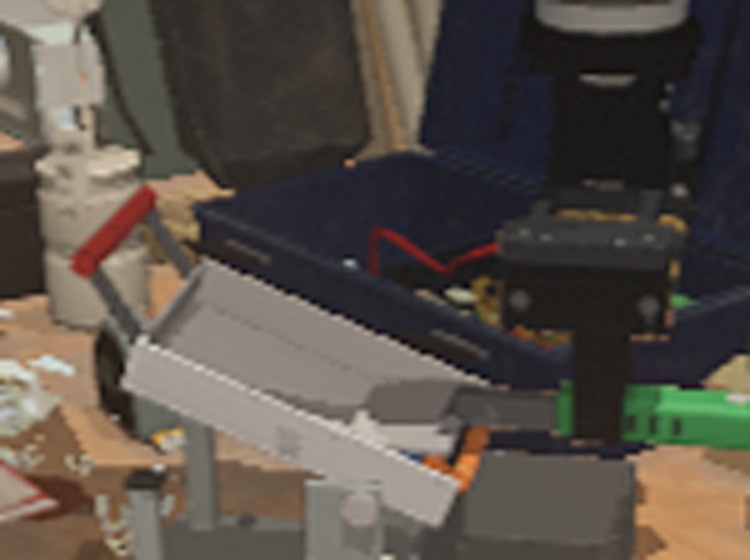

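>>> {"method": "play_rows", "body": {"targets": [{"linear":[3.7,0,1.6],"turn":0},{"linear":[7.3,0,3.3],"turn":0},{"linear":[11,0,4.9],"turn":0},{"linear":[14.6,0,6.5],"turn":0},{"linear":[18.3,0,8.2],"turn":0},{"linear":[21.9,0,9.8],"turn":0},{"linear":[25.6,0,11.4],"turn":0},{"linear":[25.6,0,11.4],"turn":0}]}}

```text
t: 22.1
eef_pos: [626.3, -93.8, 163.0]
tcp_rot: [-3.141, -0.001, -0.815]
ft_force: [0.9, -0.5, 2.2]
opening: 0.252
```

Run:
```python
from mv import *
print(did([25.6,0,11.4]))
from h import *; from tray import *
s=env.state();print(s['ft_force'],s['eef_pos'],s['opening']*95.1,s['tcp_rot'])
shoot(16); crop("side",16,200,140,350,252,5,"side16")
y=s['tcp_rot'][2]; sx=np.array([np.cos(y),np.sin(y),0]); e=s['eef_pos']-sx*111-[0,0,79]; print('edge floor frame',inv(e).round(1))
```

```text
[625.995 -93.489 163.161  -0.815]
[ 0.87722198 -0.53748785  2.17582753] [626.30329491 -93.83488961 162.99611825] 23.938647844903393 [-3.14133121e+00 -5.33370193e-04 -8.15372407e-01]
edge floor frame [54.  -1.   5.5]
```

View pics/side16.png

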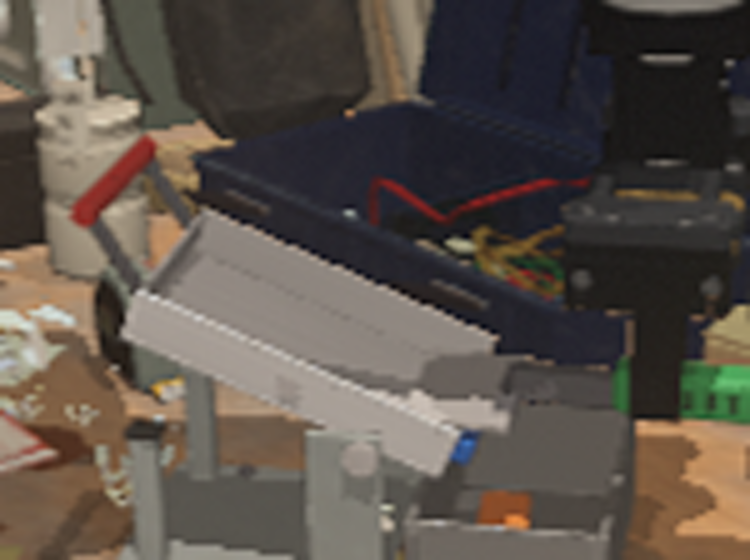

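>>> {"method": "play_rows", "body": {"targets": [{"linear":[3.7,0,1.6],"turn":0},{"linear":[7.3,0,3.3],"turn":0},{"linear":[11,0,4.9],"turn":0},{"linear":[14.6,0,6.5],"turn":0},{"linear":[18.3,0,8.2],"turn":0},{"linear":[20,0,9],"turn":0},{"linear":[20,0,9],"turn":0}]}}

```text
t: 23.08
eef_pos: [639.6, -108.1, 153.7]
tcp_rot: [3.141, 0.001, -0.815]
ft_force: [-0.2, -0.2, -1.3]
opening: 0.25
```

Run:
```python
from mv import *
print(did([20,0,9]))
from h import *; from tray import *
s=env.state();print(s['ft_force'],s['eef_pos'],s['opening']*95.1,s['tcp_rot'])
shoot(17); crop("side",17,200,140,350,252,5,"side17")
y=s['tcp_rot'][2]; sx=np.array([np.cos(y),np.sin(y),0]); e=s['eef_pos']-sx*111-[0,0,79]; print('edge floor frame',inv(e).round(1))
```

```text
[ 639.709 -108.047  154.161   -0.815]
[-0.16810376 -0.19715874 -1.26353583] [ 639.57995884 -108.06239169  153.73551808] 23.78005468905021 [ 3.14127969e+00  6.14255743e-04 -8.15221740e-01]
edge floor frame [75.5 -1.2  5. ]
```

View pics/side17.png

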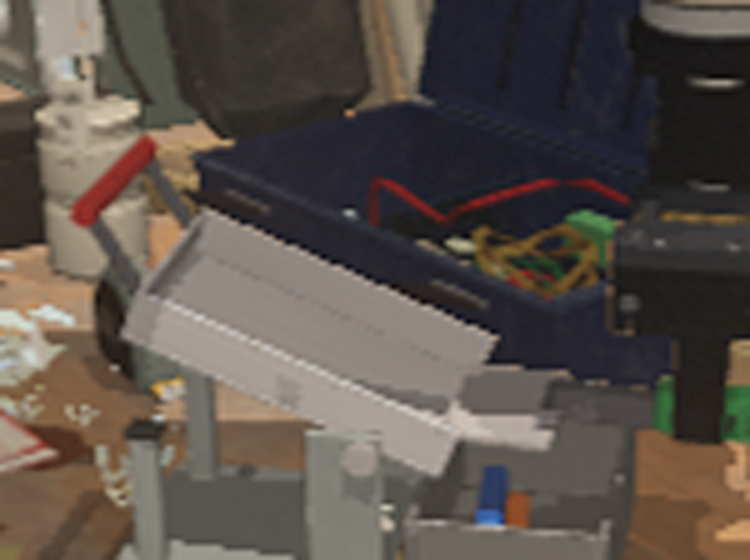

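Both strips are now inside the tub at about (490..520,500). Lifting the scraper straight up to look.

>>> {"method": "play_rows", "body": {"targets": [{"linear":[0,0,-20],"turn":0},{"linear":[0,0,-60],"turn":0},{"linear":[0,0,-110],"turn":0},{"linear":[0,0,-140],"turn":0},{"linear":[0,0,-140],"turn":0}]}}

```text
t: 23.8
eef_pos: [640.0, -108.0, 296.5]
tcp_rot: [-3.139, -0.004, -0.815]
ft_force: [0.6, 0.0, -2.1]
opening: 0.251
```

Run:
```python
from mv import *
print(did([0,0,-140]))
from h import *
shoot(18); crop("side",18,200,140,350,252,5,"side18")
p=np.load("side18rgb.npy");h=cv2.cvtColor(p,cv2.COLOR_RGB2HSV);H,S,V=[h[...,i].astype(int) for i in range(3)]
W=pts("side",np.load("side18.npy"))
for n,M in dict(blue=(H>100)&(H<125)&(S>140),orange=(H>8)&(H<25)&(S>150)).items():
    K=np.zeros(M.shape,bool);K[225:250,285:320]=M[225:250,285:320]
    print(n,K.sum(),np.percentile(W[K],[5,50,95],axis=0).round(0))
```

```text
[ 639.709 -108.047  294.161   -0.815]
blue 48 [[550. -65.  35.]
 [567. -45.  40.]
 [581. -30.  41.]]
orange 25 [[586. -39.   4.]
 [596. -29.  16.]
 [618.  -8.  17.]]
```

View pics/side18.png

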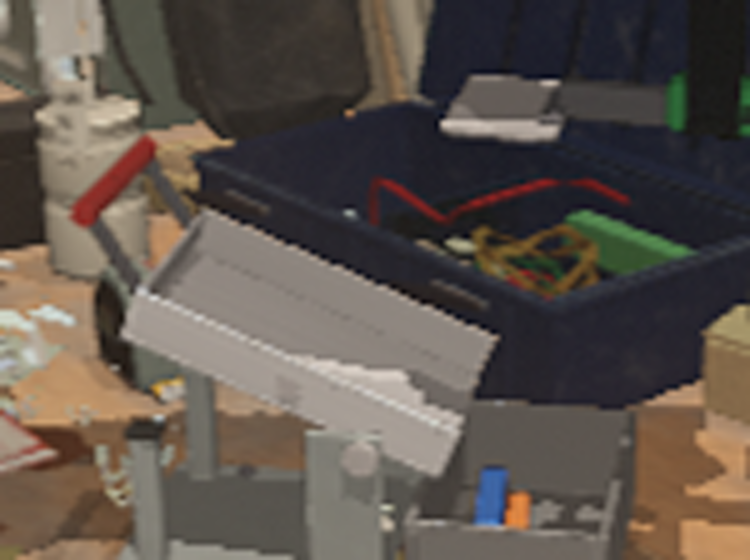

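Run:
```python
from mv import *
print(to(475,-205,200,.01))
```

```text
([-42.4, 186.4, 94.2], -0.825)
```

>>> {"method": "play_rows", "body": {"targets": [{"linear":[-6,30,0],"turn":-0.12},{"linear":[-14,62,5],"turn":-0.25},{"linear":[-21,94,20],"turn":-0.4},{"linear":[-28,126,45],"turn":-0.55},{"linear":[-35,156,70],"turn":-0.69},{"linear":[-42.4,186.4,94.2],"turn":-0.825},{"linear":[-42.4,186.4,94.2],"turn":-0.825},{"linear":[-42.4,186.4,94.2],"turn":-0.825},{"linear":[-42.4,186.4,94.2],"turn":-0.825}]}}

```text
t: 25.02
eef_pos: [475.6, -204.7, 200.1]
tcp_rot: [3.141, -0.001, 0.01]
ft_force: [-0.3, 0.3, -1.0]
opening: 0.254
```

>>> {"method": "play_rows", "body": {"targets": [{"linear":[0,0,40],"turn":0},{"linear":[0,0,80],"turn":0},{"linear":[0,0,105],"turn":0},{"linear":[0,0,115],"turn":0},{"linear":[0,0,119],"turn":0},{"linear":[0,0,120],"turn":0},{"linear":[0,0,120.5],"turn":0},{"linear":[0,0,120.5],"turn":0},{"linear":[0,0,120.5],"turn":0}]}}

```text
t: 26.15
eef_pos: [475.1, -205.0, 79.7]
tcp_rot: [3.141, -0.001, 0.01]
ft_force: [-2.4, 0.9, 3.4]
opening: 0.251
```

Run:
```python
from mv import *
did([-42.4,186.4,94.2],-.825);print(did([0,0,120.5]))
from h import *
s=env.state();print(s['ft_force'],s['eef_pos'],s['opening']*95.1,s['tcp_rot'])
shoot(19); crop("side",19,240,200,440,350,4,"side19")
```

```text
[ 4.74961e+02 -2.05004e+02  7.94610e+01  1.00000e-02]
[-2.43245954  0.92222478  3.37275401] [ 475.08142855 -205.04805505   79.73814509] 23.86098564941205 [ 3.14133944e+00 -6.06969529e-04  9.77917567e-03]
```

View pics/side19.png

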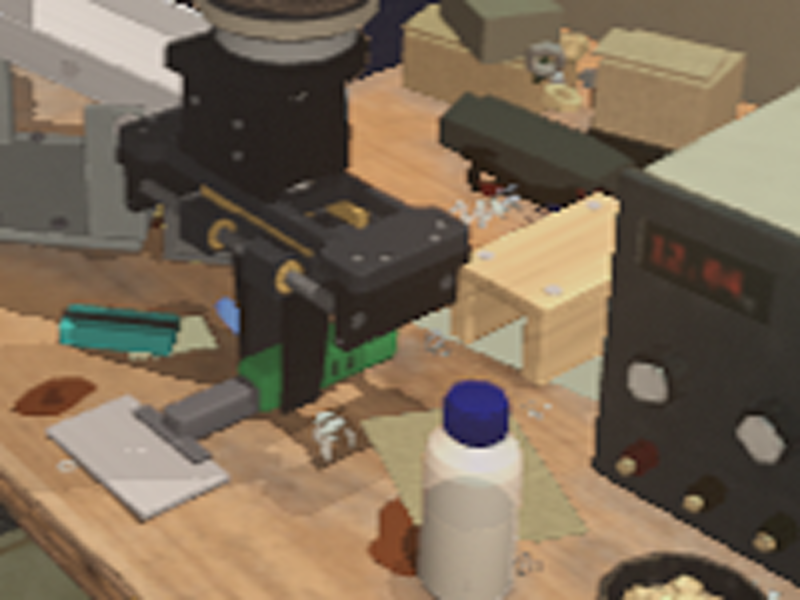

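The blade is on the bench and touch-down shows about 4 N. Releasing, then lifting away.

>>> {"method": "play_rows", "body": {"hand": 50, "targets": [{"linear":[0,0,0],"turn":0},{"linear":[0,0,0],"turn":0},{"linear":[0,0,0],"turn":0}]}}

```text
t: 26.62
eef_pos: [475.0, -205.0, 79.3]
tcp_rot: [-3.141, 0.0, 0.01]
ft_force: [-0.2, 0.4, 0.0]
opening: 0.495
```

>>> {"method": "play_rows", "body": {"targets": [{"linear":[0,0,-30],"turn":0},{"linear":[0,0,-80],"turn":0},{"linear":[0,0,-140],"turn":0},{"linear":[0,0,-200],"turn":0},{"linear":[0,50,-230],"turn":0},{"linear":[0,100,-240],"turn":0},{"linear":[0,160,-240],"turn":0},{"linear":[0,200,-240],"turn":0},{"linear":[0,200,-240],"turn":0},{"linear":[0,200,-240],"turn":0}]}}

```text
t: 27.88
eef_pos: [476.8, -404.4, 319.1]
tcp_rot: [-3.141, 0.0, 0.01]
ft_force: [-0.2, -0.5, 0.2]
opening: 0.525
```

Run:
```python
from h import *
s=env.state();print(s['ft_force'],s['eef_pos'])
shoot(20); crop("side",20,150,130,400,330,3,"side20"); crop("top",20,130,150,400,320,2.9,"top20")
def c(tag,z,roi): pass
p0=np.load("top0rgb.npy").astype(int);p=np.load("top20rgb.npy").astype(int)
df=abs(p0-p).sum(2)
for n,(u0,v0,u1,v1) in dict(glue=(133,243,203,266),tape=(152,193,198,218)).items(): print(n,df[v0:v1,u0:u1].mean().round(1),(df[v0:v1,u0:u1]>90).sum())
```

```text
[-0.18897498 -0.50471332  0.23352728] [ 476.768479   -404.4479969   319.06843266]
glue 44.8 238
tape 26.0 0
```

View pics/side20.png

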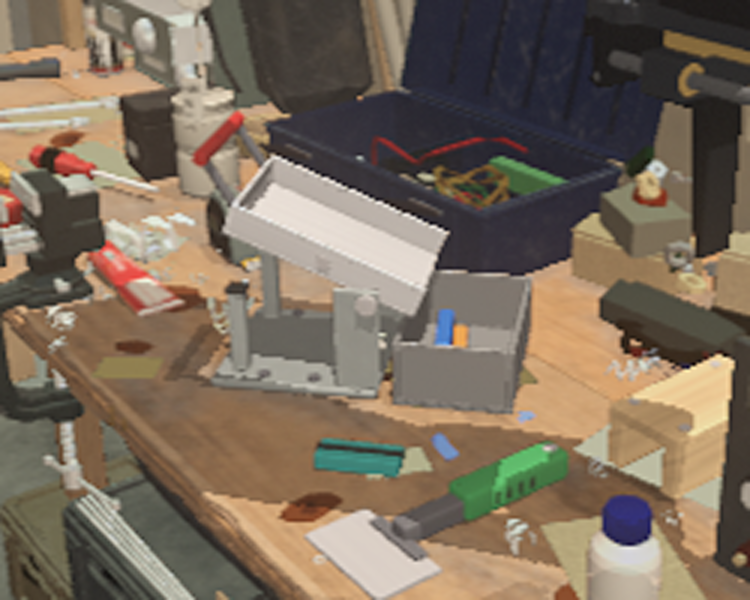

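View pics/top20.png

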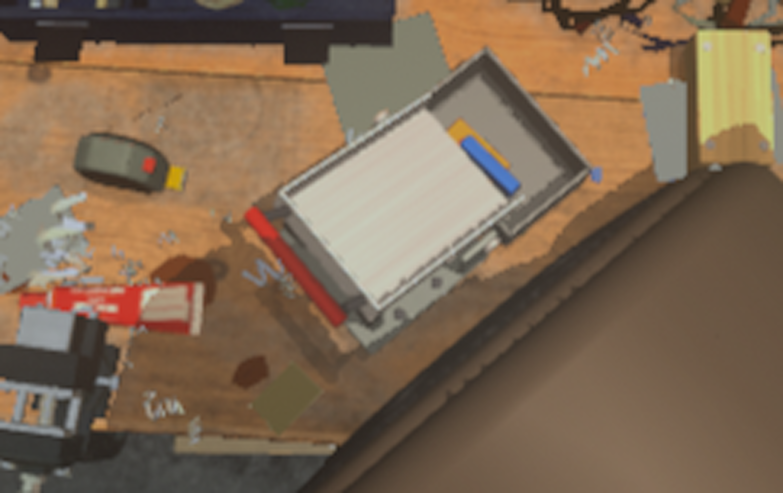

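Scraper flat, both strips in the tub, tray up. Tub corner (298,167) and glue tip (200,256) sit at the same pixels as at the start. Handing in.

Run:
```python
from cell import env
print(env.job_done(), env.state()['t'])
```

```text
the job is handed in; nothing more can be done
the job is handed in; nothing more can be done
```

I handed the job in at about 28 s, and every step of the task was carried out; the hand-in gives no verdict, so whether it passed isn't confirmed.

**What I did**
- **Tray:** I lifted it by the red bar until the force rose against the stop, then let go.
- **Scraper out of the rack:** I hooked the open fingers behind the blade's shoulder and drew it straight out, without clamping the neck. The gripper's body would have hit the power supply if centred on the neck. The scraper was let go flat on the bench and taken again by its green handle.
- **Sweep:** I held the scraper level, with the handle downhill and the edge measured about 5 mm above the tilted floor. I swept both offcuts over the lip into the tub with only a few newtons of force.
- **Finish:** I laid the scraper flat on the bench and backed the arm away.

**Last checks**
- In the final pictures the tray is up, the scraper lies flat, and both offcuts are inside the tub. The blue one stands on its edge, with its top at about 40 mm, on or against the orange one.
- The tub corner and the glue tube's tip are within about 1 pixel of where they were. The tape measure area shows no strong change. A pixel comparison over the glue tube did flag changes, which I put down to shadow.
- **One slip:** between steps the fingers bumped the end of the raised bar at about 46 N sideways. I backed off at once, and the tray and offcuts looked unchanged afterwards.

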